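Stack a power module in its inclined screw-driving nest and lower the hold-down

TASK

Make the module ready for its screws: set the open housing squarely down inside the four corner guides of the sloping fixture, then the black spacer frame on it, then the finned cover on top with its fins up, each one let go fully seated and flush on the one below before the next. Finally swing the hold-down arm over so that its rubber pad rests on the cover's fins, and leave it there. Leave the screw dish, the yellow screwdriver, the small black heat sink and the black capacitor where they stand.

Things in the scene. Friction and masses are not known exactly. Their poses are not given: they have to be found in the camera images.
- nest: Inclined aluminium plate of the fixture, 172 x 100 x 10 mm, on a dark steel base bolted to the bench; it slopes 25 degrees, low side toward the robot. Origin: centre of the pocket floor, on the plate's face, 56 mm above the bench. z: the plate's normal (leans 25 degrees toward the robot), x: straight up the slope, y: level, left. The plate spans x -59 to 113, y -50 to 50 mm.
- guides (a point): Centre of the pocket, 36 mm above its floor along the normal; axes as the nest. Four black L-shaped corner guides form the pocket: inside 66.4 (x) by 46.4 mm (y), 1.2 mm of play on each side of a part; straight walls up to this point's height, then bevelled outward 30 degrees for 7 mm. Outside 82.4 x 62.4 mm. On both long sides x -19.7 to 19.7 mm is open for fingers down to the plate.
- housing: Open-topped aluminium box with a green board inside, the module's bottom part; 64 (x) x 44 (y) x 24 (z) mm, walls 4 mm, about 150 g. Origin: centre of its underside, z up. It lies open side up on the bench. Pinch across its y (44 mm). Half a turn about z makes no difference. Seated: origin at the nest's origin, axes parallel to the nest's.
- spacer: Flat black plastic frame with a 40 x 28 mm window; 64 (x) x 44 (y) x 10 (z) mm, 50 g. Origin: centre of its underside, z up; it lies flat on the bench. Pinch across its y (44 mm). Half a turn about z makes no difference. Seated: origin at nest z = 24 mm, on the housing's rim, axes parallel to the nest's.
- cover: Aluminium cover: plate 64 (x) x 44 (y) x 6 (z) mm with nine upright fins on it, a block 38 (x) x 44 (y) mm up to z = 20 mm; about 120 g. Origin: centre of its underside, z up; it lies fins up on the bench. Pinch across its y (44 mm) on the outer fins, flush with the plate. Half a turn about z makes no difference. Seated: origin at nest z = 34 mm, fin tops at 54 mm.
- hold_down_angle (a joint): Angle (rad) of the hold-down arm, a steel bar 16 x 10 mm. 0: parallel to the plate, pointing down the slope, pad resting on the fins of a full stack; about 2.01: straight up; range -0.15 to 2.3. It starts near upright and stays by hinge friction (under 2 N at the handle moves it); pulled toward the robot to below about 1.5 it sinks by its own 0.35 kg, damped, in 2 to 4 s.
- hinge (a point): Hinge axis of the hold-down, at nest x = 92, y = 0, z = 72 mm, parallel to the nest's y; between two dark steel lugs (nest x 81 to 103 mm, up to z = 82 mm). The steel base under the nest is 174 x 112 x 12 mm.
- handle (a point): Centre of the black cross handle at the free end of the hold-down arm: a bar 12 mm thick and 56 mm long, parallel to the hinge axis and 120 mm from it. With the arm upright it is about 280 mm above the bench; the space behind it (away from the robot) is free.
- hold_down: The hold-down arm itself. Origin: on its hinge axis; -x runs along the bar to the handle, y along the hinge axis. Below the bar, 92 mm from the hinge, a spindle carries a round rubber pad, 22 mm across, whose underside is 18 mm below the bar's centre line; this face bears on the fins.
- screw_dish: Bystander: round steel dish of small screws, 97 mm across, 19 mm high. Origin: centre of its underside.
- driver_yellow: Bystander: screwdriver with a yellow handle, 184 mm long along its y, 22 mm high. Origin: centre of its underside.
- heat_sink: Bystander: small black finned heat sink, 30 x 40 x 22 mm. Origin: centre of its underside.
- spare_cap_0: Bystander: black capacitor standing upright, 26 mm across, 35 mm high. Origin: centre of its underside.
Things that resemble listed ones, but are neither listed nor needed, are in the scene too. There is more than one size of the spacer; the job needs the smallest.

How it is judged:
By the outcome, as a careful person would: the job done as asked, in the order asked, and still so for the second after the job is handed in, with the robot touching nothing.
It also fails if it takes over 72 s, if anything falls off the work surface, if the arm or the gripper's body presses on something with over 40 N, if the wrist force passes 120 N, or if a joint passes its speed limit or range.

ROBOT

A 6-joint arm with a two-finger parallel gripper is mounted at the origin on a cart in front of the work surface, level with it; the furniture and walls round the work are solid. World frame = base frame: x ahead of the robot, y to its left, z up, the work surface at z = 0. Lengths are in mm, angles in rad, forces in N, time in s.
With the tool pointing down it reaches from about 400 to 925 mm from the base axis. Payload 12.5 kg.
Tool frame: the origin (TCP) lies at the centre of the arm's flange, where the gripper is bolted on; the fingertips stand 190 mm ahead of it and the grasp point (between the pads) lies 171 mm ahead of it; z points along the fingers, y is the direction in which the jaws open and shut (so a half turn about z gives the same grasp; the last joint's range is limited). The gripper opens to 95 mm and grips with 3 to 60 N. Pads are 20 mm wide; open, the fingers measure 119 mm over their backs; the gripper's body (75 mm by 180 mm) begins 59 mm behind the grasp point.
Start: joints at [-1.294, 0.491, 1.559, -0, 1.092, -0.106], TCP at [233.468, -579.756, 404.761] pointing down, gripper open.
Joint ranges: [-3.1, 3.1], [-0.84, 2.19], [0.05, 2.79], [-1.13, 4.28], [0.06, 2.93], [-2.69, 2.69]. Speed limits (rad/s): [2.22, 2.22, 2.79, 3.14, 3.14, 3.14].

INTERFACE

Orientations are given as [roll, pitch, yaw] about the fixed x, y, z axes, in that order (R = Rz(yaw) Ry(pitch) Rx(roll)).
In Python, from cell import env gives the robot as it stands.
- The arm moves only by the shell command python3 -m pendant 'ROWS'. ROWS is JSON, a list of rows, each an object of numbers: "x", "y", "z": the shift along the tool's x, y, z in units of 150 mm (1.0 is 150 mm); "rx", "ry", "rz": the turn, a rotation vector about the tool's x, y, z in units of 45 degrees (1.0 is 45 degrees); "jaw": the opening, from 0 (shut) to 1 (fully open). In form: [{"x": .., "y": .., "z": .., "rx": .., "ry": .., "rz": .., "jaw": ..}, ...]. A call has 1 to 10 rows; each row is the pose to reach, as a shift and turn from the pose commanded when the call began, along the tool's axes at that moment; what a row does not reach only later rows make up. A row lasts 1/8 s, in which the tool goes at most 62.5 mm and 10.7 degrees, less where a joint would pass 70% of its speed; a pose out of reach is approached as far as the arm can. A call with a number of a shift or a turn outside -1 to 1 is refused whole. A call with a gripper value outside its range is refused whole. The fingers move at their own pace and stop on an object; the grip force is fixed at half the most. Time passes only in rows, so rows that repeat a pose let the fingers close. It gives the time, the measured TCP pose, the force and the opening at its end, in the units of the state.
- env.state(): the state, without advancing time (a new reading comes with each control period).
- env.read_camera(name): name is "scene" or "top" or "wrist"; returns a dict with "img" (480x640x3 uint8, red, green, blue), "fx", "fy", "cx", "cy" (pixels), "rvec" (rotation vector, rad) and "tvec" (3), from world to camera coordinates, as OpenCV has them. Camera axes: x right, y down, z forward; pixel columns grow to the right and rows downward; lengths in mm; the calibration is good to about 2 mm. The wrist camera is an equidistant fisheye: a pixel r from the principal point sees the ray r / f radians off the axis. A picture is of the moment at which its call begins. There is no depth.
- env.job_done(): hands the job in, once; it reports no verdict.
The state is a dict: "t": time; "joints": joint angles; "qvel": joint speeds; "tau": joint torques, N m; "eef_pos": TCP position; "tcp_rot": TCP orientation; "ft_force": force on the tool from outside, world axes, zero at the start; "moment": the same for the moment, N m; "opening": opening from 0.0 (shut) to 1.0 (fully open).
Only numpy, scipy, OpenCV 4.12 (cv2) and the standard library are available. Lean on these libraries where they do the work, as an engineer would, in place of code of your own. Each camera call takes 0.05 s, during which the arm holds its last target.

## Working session

There is one attempt and no reset: what is moved stays moved. The work goes in short steps, Python scripts to look and compute and a shell command to move; the robot and the scene stay as the last step left them, time stands still between calls to the robot, and variables do not carry over. Pictures are saved under pics/ and viewed, and the job is handed in when it is done.

```bash
ls -la; mkdir -p pics; cat > h.py <<'E'
import numpy as np, cv2
from scipy.spatial.transform import Rotation as Rot
from cell import env
def cam(name,fn=None):
    c=env.read_camera(name)
    if fn: cv2.imwrite('pics/'+fn,c['img'][:,:,::-1])
    return c
E
python3 - <<'E'
from h import *
print(env.state())
for n in ['scene','top','wrist']:
    c=cam(n,n+'0.png'); print(n,{k:np.round(v,3).tolist() for k,v in c.items() if k!='img'})
E
```

```text
total 12
drwxr-xr-x  3 agent agent 4096 Dec  7 14:45 .
drwxr-xr-x 23 root  root  4096 Dec  7 14:45 ..
drwxr-xr-x  2 agent agent 4096 Dec  7 14:45 pics
{'t': 0.0, 'joints': array([-1.29361708e+00,  4.91591499e-01,  1.55947545e+00,  5.05663881e-06,
        1.09171143e+00, -1.05615381e-01]), 'qvel': array([ 0.00011329,  0.00115455, -0.00114046, -0.00092439, -0.00041861,
        0.00066523]), 'tau': array([ 2.43007154e-03, -6.12643576e+01, -2.58174670e+01,  6.93218526e-02,
        4.83686663e-02, -6.41824590e-05]), 'eef_pos': array([ 233.44921259, -579.72606774,  404.13282447]), 'tcp_rot': array([-3.14041401e+00, -1.29457698e-04,  3.82792215e-01]), 'ft_force': array([-0.16327546, -0.61104853,  0.18512807]), 'moment': array([ 0.0064275 , -0.01067782,  0.0277475 ]), 'opening': 0.9980519673466588}
scene {'fx': 534.774, 'fy': 534.774, 'cx': 316.171, 'cy': 236.699, 'rvec': [0.931, -2.144, 1.337], 'tvec': [393.693, 229.379, 769.074]}
top {'fx': 603.023, 'fy': 603.023, 'cx': 323.621, 'cy': 237.391, 'rvec': [2.107, -2.171, 0.144], 'tvec': [75.73, 528.692, 1216.895]}
wrist {'fx': 371.648, 'fy': 371.648, 'cx': 325.757, 'cy': 238.025, 'rvec': [-2.424, 1.638, 0.211], 'tvec': [-624.159, -27.961, 392.875]}
```

View pics/scene0.png

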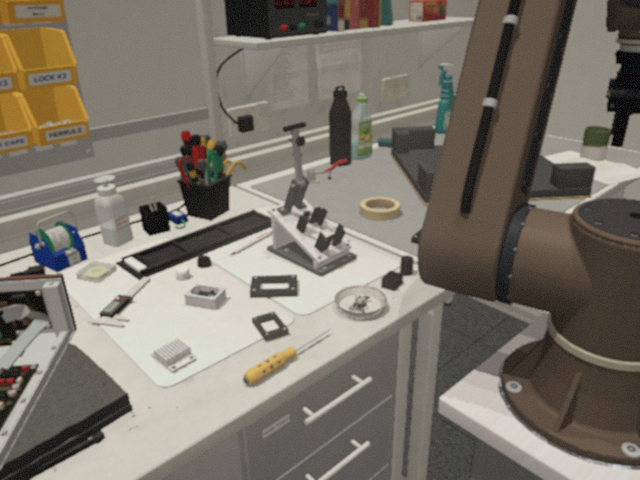

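View pics/top0.png

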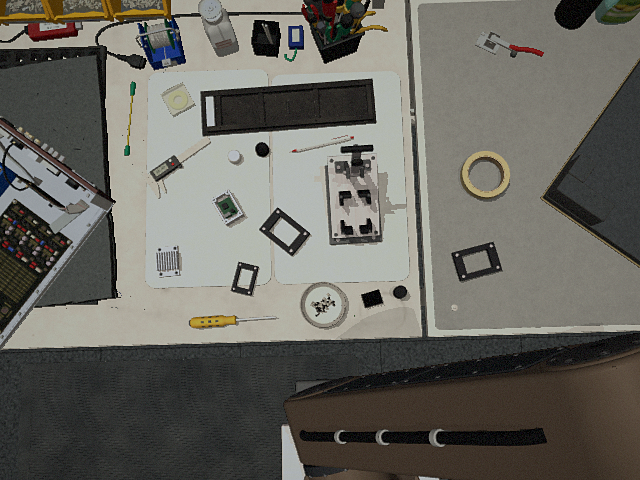

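View pics/wrist0.png

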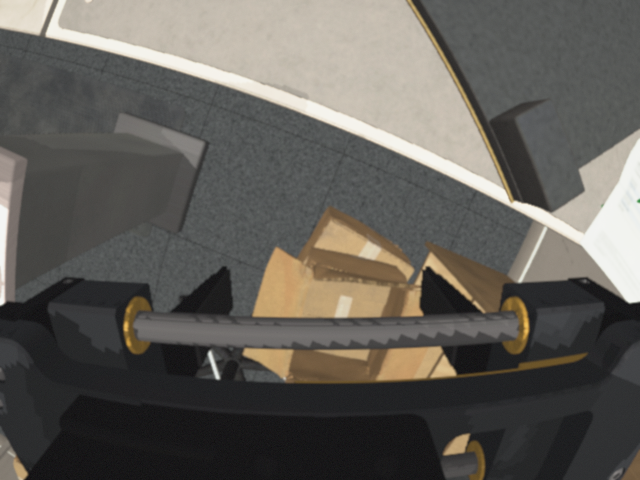

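The top view shows the layout. Possible spacers are at (245,278) small, (286,231) large and (477,261) large on the side table. The housing is at (229,208), the cover at (168,261) and the nest at (355,200). I'll check the choices with crops and measurements.

```bash
cat >> h.py <<'E'
def ray(c,px):
    px=np.atleast_2d(np.array(px,float)); R=cv2.Rodrigues(np.array(c['rvec'],float))[0]; t=np.array(c['tvec'],float).ravel()
    d=np.c_[(px[:,0]-c['cx'])/c['fx'],(px[:,1]-c['cy'])/c['fy'],np.ones(len(px))]
    if c.get('fish'):
        a=(px-[c['cx'],c['cy']])/c['fx']; r=np.linalg.norm(a,axis=1)+1e-12
        d=np.c_[a/r[:,None]*np.sin(r)[:,None],np.cos(r)]
    return -R.T@t, d@R
def onz(c,px,z):
    o,d=ray(c,px); return o+d*((z-o[2])/d[:,2])[:,None]
def proj(c,P):
    P=np.atleast_2d(np.array(P,float)); R=cv2.Rodrigues(np.array(c['rvec'],float))[0]; t=np.array(c['tvec'],float).ravel()
    q=P@R.T+t
    if c.get('fish'):
        r=np.hypot(q[:,0],q[:,1])+1e-12; th=np.arctan2(r,q[:,2])
        return np.c_[c['cx']+c['fx']*th*q[:,0]/r,c['cy']+c['fx']*th*q[:,1]/r]
    return np.c_[c['cx']+c['fx']*q[:,0]/q[:,2],c['cy']+c['fy']*q[:,1]/q[:,2]]
def tri(rays):
    A=0;b=0
    for o,d in rays:
        d=np.ravel(d)/np.linalg.norm(d); M=np.eye(3)-np.outer(d,d); A=A+M; b=b+M@o
    return np.linalg.solve(A,b)
def crop(c,x0,y0,x1,y1,s,fn):
    im=c['img'][y0:y1,x0:x1,::-1]; cv2.imwrite('pics/'+fn,cv2.resize(im,None,fx=s,fy=s,interpolation=cv2.INTER_CUBIC))
E
python3 - <<'E'
from h import *
c=cam('top'); s=cam('scene')
crop(c,140,180,300,300,5,'t1.png'); crop(c,310,130,410,255,4.8,'t2.png')
crop(s,230,110,430,250,4,'s2.png'); crop(s,130,250,330,380,4,'s1.png')
for p in [(245,278),(286,231),(477,261),(229,208),(168,261),(355,200)]: print(p,onz(c,p,10).round(1))
E
```

```text
(245, 278) [[453.4 229.1  10. ]]
(286, 231) [[551.4 140.3  10. ]]
(477, 261) [[ 474.7 -262.2   10. ]]
(229, 208) [[605.3 262.1  10. ]]
(168, 261) [[494.5 392.9  10. ]]
(355, 200) [[614.3  -9.5  10. ]]
```

View pics/t1.png

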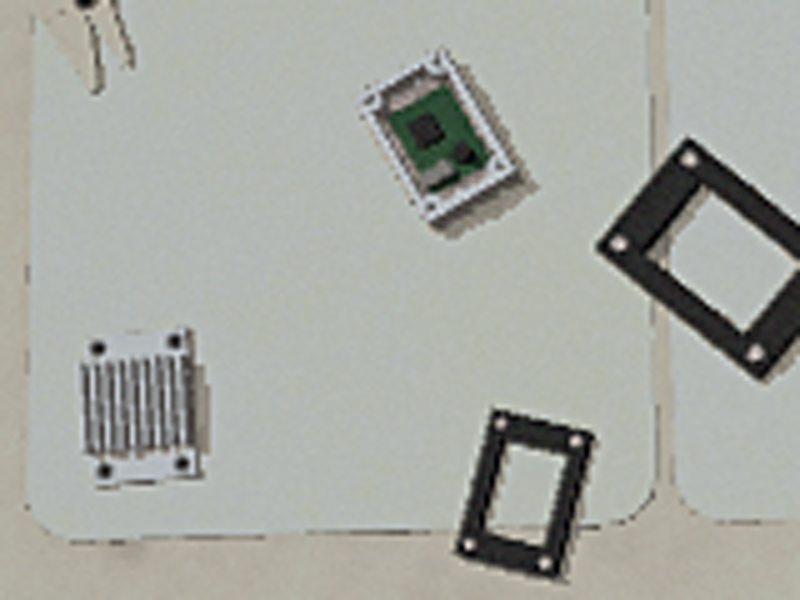

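View pics/t2.png

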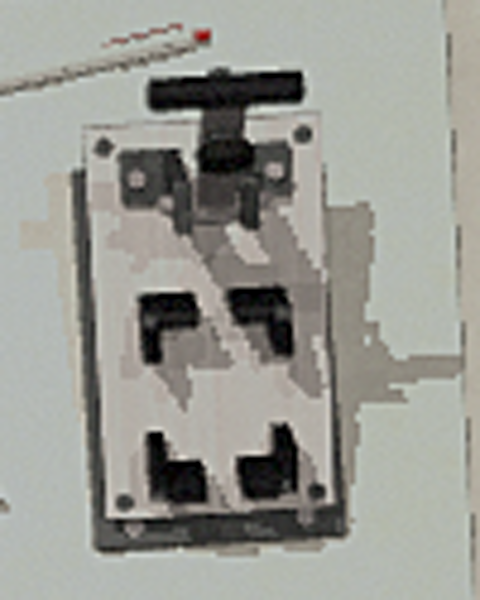

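View pics/s2.png

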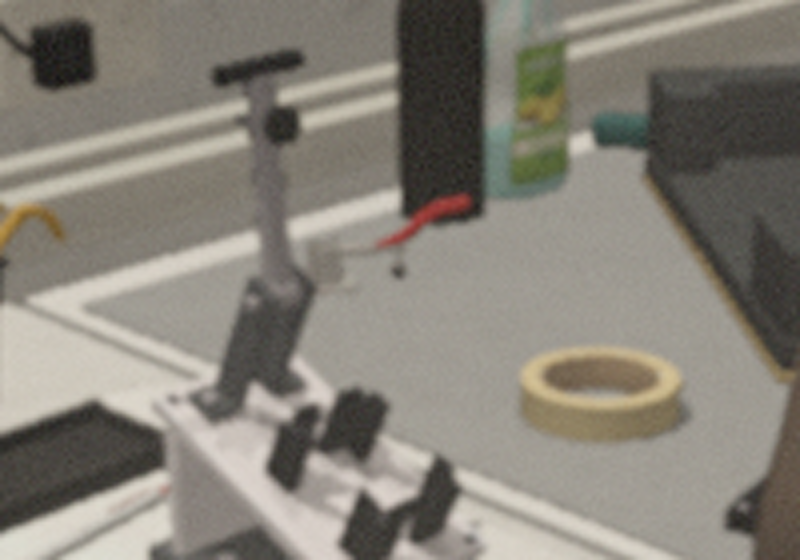

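View pics/s1.png

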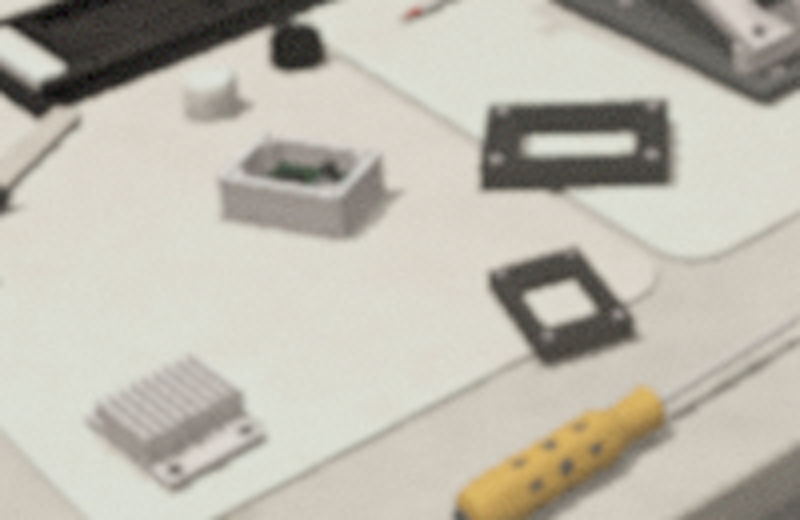

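The housing, small spacer (245,278), cover and nest (plate roughly (327..380, 153..238)) are clear. The spacer at (286,231) is the larger decoy. Next I'll locate the screw holes and corners to subpixel accuracy.

```bash
python3 - <<'E'
from h import *
c=cam('top'); np.save('pics/top.npy',c,allow_pickle=True)
s=cam('scene'); np.save('pics/scene.npy',s,allow_pickle=True)
print(ray(c,(0,0))[0].round(1), ray(s,(0,0))[0].round(1))
g=cv2.cvtColor(c['img'],cv2.COLOR_RGB2GRAY)
def big(x0,y0,x1,y1,S,fn):
    im=cv2.resize(c['img'][y0:y1,x0:x1,::-1],None,fx=S,fy=S,interpolation=cv2.INTER_CUBIC)
    for i in range(x0,x1,5):
        cv2.putText(im,str(i),(int((i-x0)*S),8),0,.3,(0,0,255)); cv2.line(im,((i-x0)*S+S//2,10),((i-x0)*S+S//2,16),(0,0,255))
    for i in range(y0,y1,5):
        cv2.putText(im,str(i),(0,int((i-y0+.5)*S)),0,.3,(0,0,255));
    cv2.imwrite('pics/'+fn,im)
big(208,184,250,230,13,'bh.png'); big(228,258,264,299,14,'bs.png'); big(150,240,186,282,14,'bc.png')
E
```

```text
[ 346.4   47.1 1282.1] [-180.7  683.8  546.7]
```

View pics/bh.png

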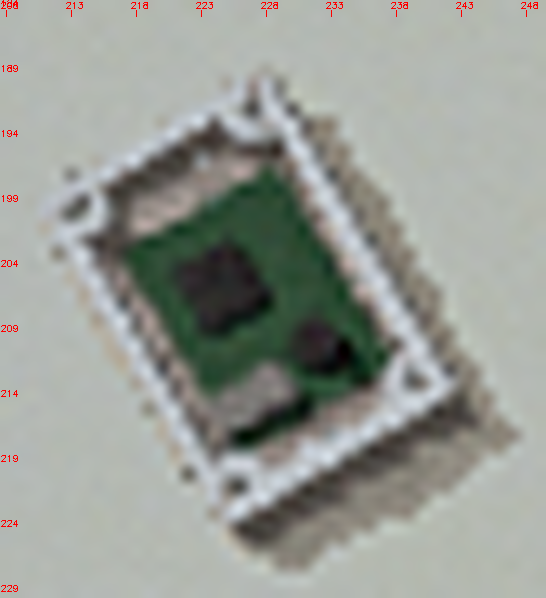

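View pics/bs.png

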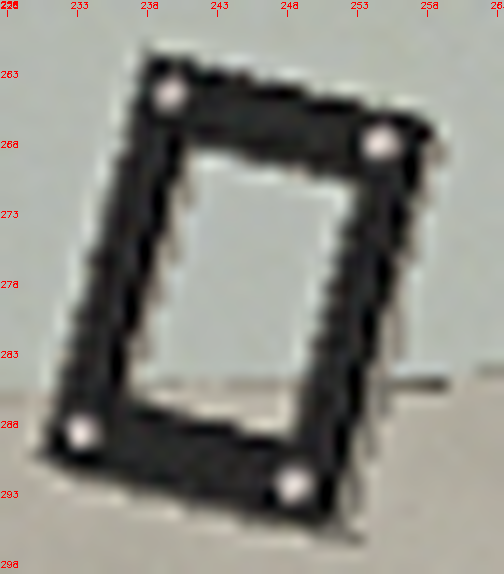

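View pics/bc.png

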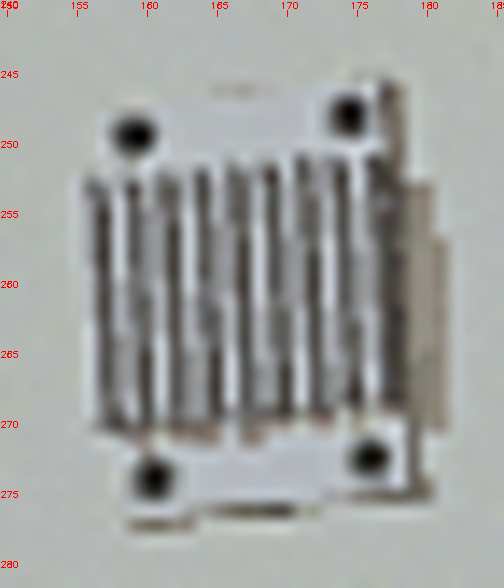

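```bash
cat > m.py <<'E'
from h import *
c=np.load('pics/top.npy',allow_pickle=True).item()
def f(P,S,off,z):
    p=np.array(P,float)/S+off-.5; return onz(c,p,z)
def rep(n,P,S,off,z):
    # order: P0->P1 short(y) side, P1->P2 long side ...
    w=f(P,S,np.array(off),z); ctr=w.mean(0); 
    l=((w[2]-w[1])+(w[3]-w[0]))/2; sh=((w[1]-w[0])+(w[2]-w[3]))/2
    aL=np.degrees(np.arctan2(l[1],l[0])); aS=np.degrees(np.arctan2(sh[1],sh[0]))
    print(n,ctr.round(1),'L',np.linalg.norm(l).round(1),'S',np.linalg.norm(sh).round(1),'angL',aL.round(1),'angS+-90',(aS-90).round(1),(aS+90).round(1))
rep('housing corners',[(47,203),(262,80),(455,388),(230,520)],13,(208,184),24)
rep('housing holes',[(77,210),(250,103),(413,377),(237,485)],13,(208,184),24)
rep('spacer',[(171,93),(379,141),(293,484),(82,432)],14,(228,258),10)
rep('cover',[(134,136),(349,116),(371,458),(155,481)],14,(150,240),6)
E
python3 m.py
python3 - <<'E'
from h import *
def big(c,x0,y0,x1,y1,S,fn):
    im=cv2.resize(c['img'][y0:y1,x0:x1,::-1],None,fx=S,fy=S,interpolation=cv2.INTER_CUBIC)
    cv2.imwrite('pics/'+fn,im)
c=np.load('pics/top.npy',allow_pickle=True).item();s=np.load('pics/scene.npy',allow_pickle=True).item()
big(c,322,140,387,250,5,'b1.png'); big(c,334,184,378,236,11,'b2.png');big(s,262,115,362,275,5,'b3.png')
E
```

```text
housing corners [606.2 264.9  24. ] L 61.3 S 41.5 angL -150.1 angS+-90 -150.9 29.1
housing holes [606.8 265.5  24. ] L 53.6 S 33.4 angL -150.6 angS+-90 -149.3 30.7
spacer [453.4 231.1  10. ] L 53.0 S 32.8 angL 165.0 angS+-90 -195.1 -15.1
cover [495.6 395.    6. ] L 52.9 S 33.0 angL -175.9 angS+-90 -176.0 4.0
```

View pics/b1.png

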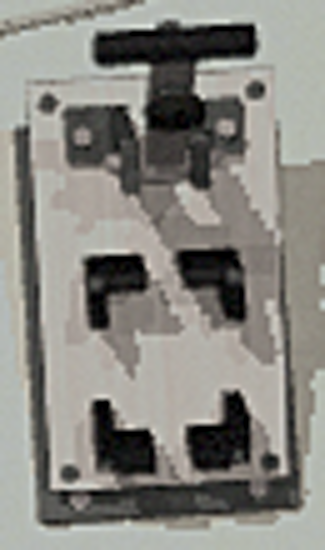

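View pics/b2.png

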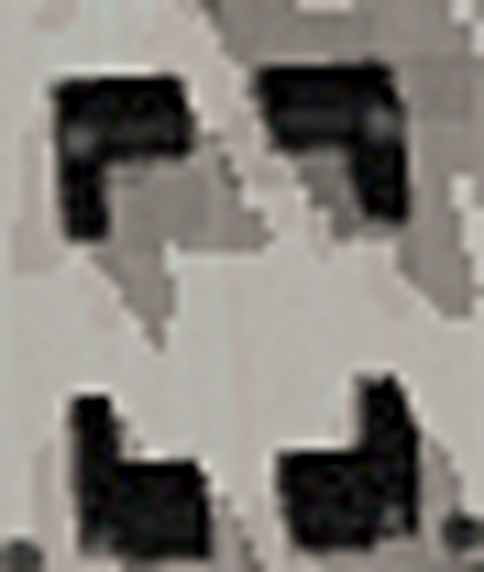

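View pics/b3.png

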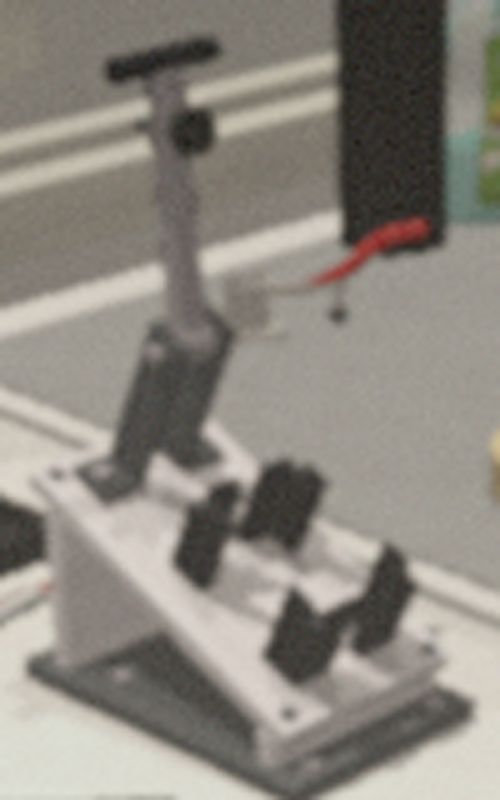

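```bash
cat > nest.py <<'E'
from h import *
from scipy.optimize import least_squares
T=np.radians(25)
def RN(yaw): # cols nest axes in world
    x=np.array([np.cos(T),0,np.sin(T)]); y=np.array([0,1,0]); z=np.array([-np.sin(T),0,np.cos(T)])
    return Rot.from_euler('z',yaw).as_matrix()@np.c_[x,y,z]
def toW(p,P): return np.array(P,float)@RN(p[2]).T+[p[0],p[1],56]
E
python3 - <<'E'
from nest import *
c=np.load('pics/top.npy',allow_pickle=True).item();s=np.load('pics/scene.npy',allow_pickle=True).item()
P=np.array([[113,50,0],[113,-50,0],[-59,-50,0],[-59,50,0]])
pt=np.array([(26,80),(271,67),(288,473),(52,490)])/5+[322,140]-.5
def rt(p): return (proj(c,toW(p,P))-pt)
r=least_squares(lambda p:rt(p).ravel(),[614,-10,0]); print('top',r.x.round(3),rt(r.x).round(2).tolist())
Ps=np.array([[113,50,0],[-59,50,0]]); 
ps=np.array([(33,480),(265,738)])/5+[262,115]-.5
rs=lambda p:proj(s,toW(p,Ps))-ps
print('scene resid with top pose',rs(r.x).round(2).tolist())
r2=least_squares(lambda p:np.r_[rt(p).ravel(),rs(p).ravel()],[614,-10,0]); print(r2.x.round(3))
# project guide points in both
G=[]
for sx in(1,-1):
  for sy in (1,-1):
    G+= [[sx*41.2,sy*31.2,0],[sx*33.2,sy*23.2,36],[sx*41.2,sy*31.2,43]]
G+=[[113,50,0],[113,-50,0],[-59,-50,0],[-59,50,0],[92,0,72]]
for cc,x0,y0,x1,y1,S,fn in [(c,322,140,387,250,5,'o1.png'),(s,262,115,362,275,5,'o2.png')]:
    im=cv2.resize(cc['img'][y0:y1,x0:x1,::-1],None,fx=S,fy=S,interpolation=cv2.INTER_CUBIC)
    for q in proj(cc,toW(r.x,G)): cv2.circle(im,tuple(((q-[x0,y0]+.5)*S).astype(int)),3,(0,0,255),-1)
    cv2.imwrite('pics/'+fn,im)
a=cv2.imread('pics/o1.png');b=cv2.imread('pics/o2.png'); h=600
cv2.imwrite('pics/o.png',np.hstack([cv2.resize(q,(int(q.shape[1]*h/q.shape[0]),h)) for q in (a,b)]))
E
```

```text
top [ 5.86614e+02 -4.83200e+00  3.50000e-02] [[-0.21, 0.3], [0.31, -0.39], [0.15, 0.18], [-0.26, -0.1]]
scene resid with top pose [[-1.5, -2.05], [3.24, -0.42]]
[ 5.86644e+02 -3.84800e+00  2.30000e-02]
```

View pics/o.png

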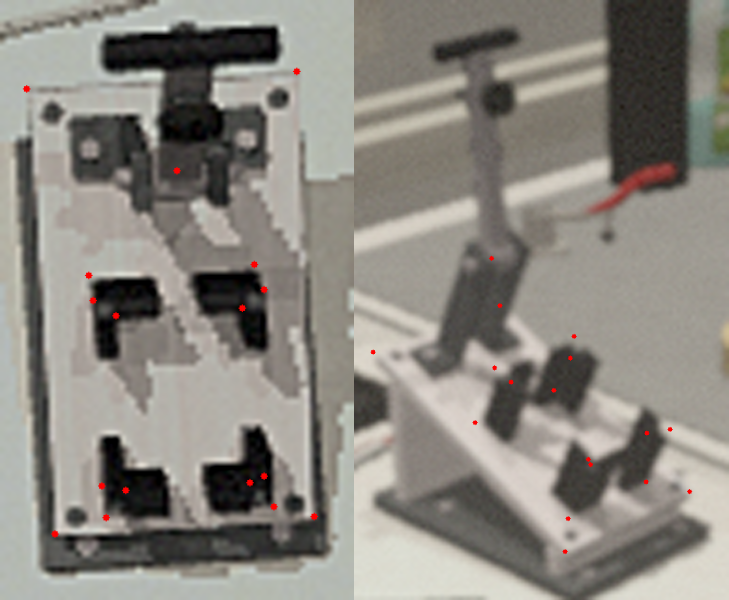

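```bash
python3 - <<'E'
from h import *
s=np.load('pics/scene.npy',allow_pickle=True).item()
crop(s,262,195,362,275,8,'z1.png')
E
```

```text
(no output)
```

View pics/z1.png

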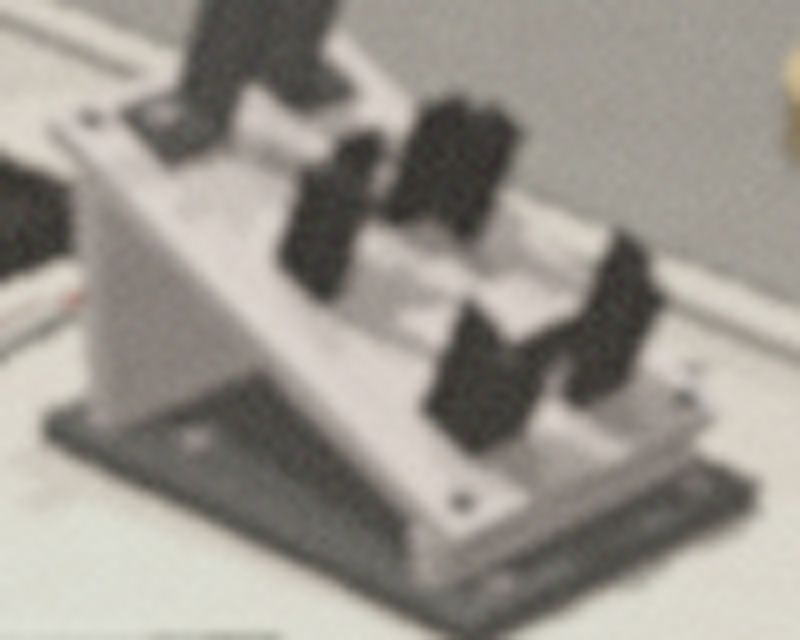

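```bash
python3 - <<'E'
from nest import *
c=np.load('pics/top.npy',allow_pickle=True).item();s=np.load('pics/scene.npy',allow_pickle=True).item()
P=np.array([[113,50,0],[113,-50,0],[-59,-50,0],[-59,50,0]],float)
pt=np.array([(26,80),(271,67),(288,473),(52,490)])/5+[322,140]-.5
ps=np.array([(55,128),(712,412),(422,525)])/8+[262,195]-.5
for i,j in ((0,0),(2,1),(3,2)):
    a=ray(c,pt[i]);b=ray(s,ps[j]); X=tri([a,b]); print(P[i],X.round(1),'reproj',(proj(c,X)-pt[i]).round(2),(proj(s,X)-ps[j]).round(2))
# holes: TL,BR,BL
ht=np.array([(47,103),(270,462),(68,473)])/5+[322,140]-.5
hs=np.array([(92,118),(683,400),(462,502)])/8+[262,195]-.5
H=[tri([ray(c,ht[i]),ray(s,hs[i])]) for i in range(3)]
for h in H: print(h.round(1))
print(np.linalg.norm(H[0]-H[2]),np.linalg.norm(H[1]-H[2]))
# test common points: spacer, cover, housing agreement between cams
for X in ([453.4,231.1,10],[495.6,395,6],[606.8,265.5,24]): print(proj(s,X).round(1),proj(c,X).round(1))
E
```

```text
[113.  50.   0.] [687.8  46.7  98.5] reproj [[0.84 0.72]] [[-1.02 -0.15]]
[-59. -50.   0.] [535.6 -56.4  30.2] reproj [[-0.05 -0.06]] [[0.08 0.01]]
[-59.  50.   0.] [533.5  45.5  34.3] reproj [[-1.37 -1.29]] [[1.93 0.18]]
[677.9  39.6 102. ]
[539.5 -48.8  35. ]
[536.7  35.2  36.4]
155.75883690823417 84.10316020497666
[[268.7 323.4]] [[244. 278.]]
[[172.1 355.4]] [[167.5 260.7]]
[[203.7 290.6]] [[226.3 206.1]]
```

```bash
python3 - <<'E'
from nest import *
c=np.load('pics/top.npy',allow_pickle=True).item();s=np.load('pics/scene.npy',allow_pickle=True).item()
P=np.array([[113,50,0],[113,-50,0],[-59,-50,0],[-59,50,0]],float)
pt=np.array([(26,80),(271,67),(288,473),(52,490)])/5+[322,140]-.5
ps=np.array([(55,128),(712,412),(422,525)])/8+[262,195]-.5
for i in range(4): print('top',P[i],onz(c,pt[i],56+P[i][0]*np.sin(T)).round(1))
for i,j in ((0,0),(2,1),(3,2)): print('scene',P[i],onz(s,ps[j],56+P[i][0]*np.sin(T)).round(1))
# spacer holes in scene zoom
crop(s,245,305,295,345,16,'z2.png'); 
E
```

```text
top [113.  50.   0.] [[687.8  48.3 103.8]]
top [113. -50.   0.] [[689.9 -50.5 103.8]]
top [-59. -50.   0.] [[535.3 -56.4  31.1]]
top [-59.  50.   0.] [[531.2  42.7  31.1]]
scene [113.  50.   0.] [[675.4  53.1 103.8]]
scene [-59. -50.   0.] [[534.5 -55.   31.1]]
scene [-59.  50.   0.] [[541.3  43.8  31.1]]
```

View pics/z2.png

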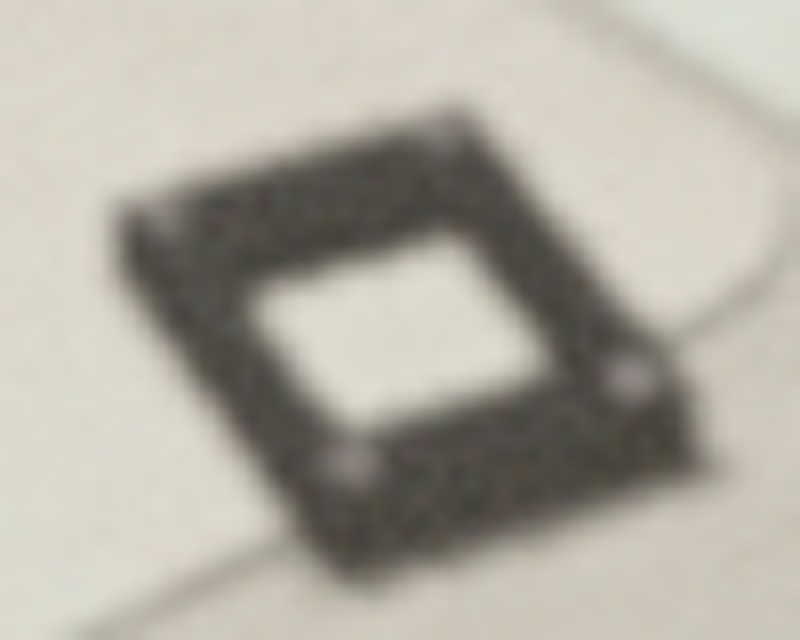

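```bash
cat > plan.py <<'E'
import sys
from nest import *
NEST=[586.6,-4.8,0.035]
def Rdown(psi): return Rot.from_euler('xyz',[np.pi,0,np.radians(psi)]).as_matrix()
def Rnest(yaw=None):
    A=RN(NEST[2] if yaw is None else yaw); return np.c_[A[:,0],-A[:,1],-A[:,2]]
def cur():
    st=env.state(); return np.array(st['eef_pos']),Rot.from_euler('xyz',st['tcp_rot']).as_matrix()
def delta(grasp,R,g=171.):
    """TCP target for grasp point; returns units"""
    p,R0=cur(); tcp=np.array(grasp)-R[:,2]*g
    d=R0.T@(tcp-p)/150; w=Rot.from_matrix(R0.T@R).as_rotvec()/np.radians(45)
    print('xyz',d.round(3),'rot',w.round(3),'rows~',max(np.linalg.norm(d)*150/62.5,np.degrees(np.linalg.norm(w)*np.pi/4)/10.7).round(1),'tcp',tcp.round(1))
def nestg(P): return toW(NEST,[P])[0]
E
python3 - <<'E'
from plan import *
delta([606.5,265.2,150],Rdown(30))
c=env.read_camera('wrist'); p,R=cur(); o,_=ray(c,(0,0)); Rc=cv2.Rodrigues(c['rvec'])[0]
print('cam in tool',(R.T@(o-p)).round(1),(Rc@R).round(3))
E
```

```text
xyz [ 4.411 -4.296  0.558] rot [-0.    -0.    -0.179] rows~ 14.8 tcp [606.5 265.2 321. ]
cam in tool [70.8 -0.  18. ] [[-0.001  1.     0.001]
 [-0.968 -0.001 -0.251]
 [-0.251 -0.001  0.968]]
```

```bash
python3 -m pendant '[{"x":0.9,"y":-0.88,"rz":-0.84},{"x":0.9,"y":-0.88,"rz":-0.84},{"x":0.9,"y":-0.88,"rz":-0.84},{"x":0.9,"y":-0.88,"rz":-0.84}]'; python3 -c "
from plan import *
delta([606.5,265.2,150],Rdown(210))"
```

```text
xyz [ 4.411 -4.296  0.558] rot [0.    0.    3.821] rows~ 16.1 tcp [606.5 265.2 321. ]invalid input
```

```bash
python3 -m pendant '[{"x":0.9,"y":-0.88,"z":0,"rx":0,"ry":0,"rz":-0.84,"jaw":0.7},{"x":0.9,"y":-0.88,"z":0,"rx":0,"ry":0,"rz":-0.84,"jaw":0.7},{"x":0.9,"y":-0.88,"z":0,"rx":0,"ry":0,"rz":-0.84,"jaw":0.7},{"x":0.9,"y":-0.88,"z":0,"rx":0,"ry":0,"rz":-0.84,"jaw":0.7}]'; python3 -c "
from plan import *
delta([606.5,265.2,150],Rdown(210))"
```

```text
t: 0.9
eef_pos: [310.5, -403.7, 405.2]
tcp_rot: [-3.142, -0.0, 1.05]
ft_force: [0.0, -1.3, -0.3]
opening: 0.709
xyz [ 4.85  -0.505  0.563] rot [ 1.000e-03 -0.000e+00 -3.329e+00] rows~ 14.0 tcp [606.5 265.2 321. ]
```

```bash
python3 -m pendant '[{"x":1,"y":-0.1,"z":0,"rx":0,"ry":0,"rz":-0.94,"jaw":0.7},{"x":1,"y":-0.1,"z":0,"rx":0,"ry":0,"rz":-0.94,"jaw":0.7},{"x":1,"y":-0.1,"z":0,"rx":0,"ry":0,"rz":-0.94,"jaw":0.7},{"x":1,"y":-0.1,"z":0,"rx":0,"ry":0,"rz":-0.94,"jaw":0.7}]'; python3 -c "
from plan import *
delta([606.5,265.2,150],Rdown(210))"
```

```text
t: 1.4
eef_pos: [372.6, -268.1, 405.0]
tcp_rot: [3.141, 0.0, 1.789]
ft_force: [0.4, -0.5, 0.9]
opening: 0.699
xyz [3.132 2.293 0.56 ] rot [-0.000e+00  1.000e-03 -2.388e+00] rows~ 10.0 tcp [606.5 265.2 321. ]
```

```bash
python3 -m pendant '[{"x":1,"y":0.75,"z":0,"rx":0,"ry":0,"rz":-0.94,"jaw":0.7},{"x":1,"y":0.75,"z":0,"rx":0,"ry":0,"rz":-0.94,"jaw":0.7},{"x":1,"y":0.75,"z":0,"rx":0,"ry":0,"rz":-0.94,"jaw":0.7},{"x":1,"y":0.75,"z":0,"rx":0,"ry":0,"rz":-0.94,"jaw":0.7}]'; python3 -c "
from plan import *
delta([606.5,265.2,150],Rdown(210))"
```

```text
t: 1.9
eef_pos: [451.8, -96.1, 404.9]
tcp_rot: [3.141, 0.0, 2.531]
ft_force: [0.3, 0.4, -0.2]
opening: 0.703
xyz [0.537 2.565 0.56 ] rot [ 0.000e+00  1.000e-03 -1.445e+00] rows~ 6.4 tcp [606.5 265.2 321. ]
```

```bash
python3 -m pendant '[{"x":0.2,"y":1,"z":0,"rx":0,"ry":0,"rz":-0.7,"jaw":0.7},{"x":0.2,"y":1,"z":0,"rx":0,"ry":0,"rz":-0.7,"jaw":0.7},{"x":0.2,"y":1,"z":0.05,"rx":0,"ry":0,"rz":-0.7,"jaw":0.7}]'; python3 -c "
from plan import *
delta([606.5,265.2,150],Rdown(210))"
```

```text
t: 2.28
eef_pos: [514.6, 42.2, 397.5]
tcp_rot: [3.141, 0.001, 3.077]
ft_force: [-0.3, -0.9, 0.0]
opening: 0.702
xyz [-0.514  1.523  0.511] rot [-0.     0.002 -0.749] rows~ 4.0 tcp [606.5 265.2 321. ]
```

```bash
python3 -m pendant '[{"x":-0.51,"y":1,"z":0.2,"rx":0,"ry":0,"rz":-0.75,"jaw":0.7},{"x":-0.51,"y":1,"z":0.5,"rx":0,"ry":0,"rz":-0.75,"jaw":0.7},{"x":-0.51,"y":1,"z":0.5,"rx":0,"ry":0,"rz":-0.75,"jaw":0.7},{"x":-0.51,"y":1,"z":0.5,"rx":0,"ry":0,"rz":-0.75,"jaw":0.7}]'; python3 -c "
from plan import *
delta([606.5,265.2,150],Rdown(210))
delta([606.5,265.2,21],Rdown(210))"
```

```text
t: 2.78
eef_pos: [601.7, 186.4, 319.0]
tcp_rot: [3.14, -0.004, -2.62]
ft_force: [-0.6, -0.9, 0.1]
opening: 0.697
xyz [-0.29   0.439 -0.014] rot [ 0.002 -0.005 -0.002] rows~ 1.3 tcp [606.5 265.2 321. ]
xyz [-0.293  0.438  0.846] rot [ 0.002 -0.005 -0.002] rows~ 2.4 tcp [606.5 265.2 192. ]
```

```bash
python3 -m pendant '[{"x":-0.29,"y":0.44,"z":0,"rx":0,"ry":0,"rz":0,"jaw":0.7},{"x":-0.29,"y":0.44,"z":0,"rx":0,"ry":0,"rz":0,"jaw":0.7},{"x":-0.29,"y":0.44,"z":0,"rx":0,"ry":0,"rz":0,"jaw":0.7}]'; python3 - <<'E'
from plan import *
c=cam('wrist','w1.png'); c['fish']=1
p,R=cur(); print(p.round(1))
for dz in (0,):
  for X in ([606.5,265.2,24],[606.5,265.2,0]): print(proj(c,X).round(1))
E
```

```text
t: 3.15
eef_pos: [606.0, 262.8, 322.6]
tcp_rot: [-3.141, 0.0, -2.624]
ft_force: [0.4, -0.3, 0.1]
opening: 0.7
[606.1 261.9 322.6]
[[328.1 236.2]]
[[327.9 229.3]]
```

View pics/w1.png

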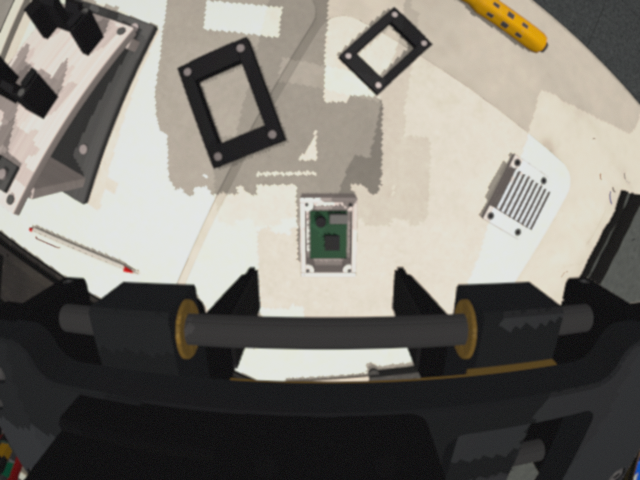

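The wrist view shows the housing square between the fingers (301..355, 197..273). I'll measure it there, plus the spacer (385,50) and cover (518,195).

```bash
python3 - <<'E'
import cv2
im=cv2.imread('pics/w1.png')
def z(x0,y0,x1,y1,s): return cv2.resize(im[y0:y1,x0:x1],None,fx=s,fy=s,interpolation=cv2.INTER_CUBIC)
cv2.imwrite('pics/w1h.png',z(290,185,365,285,6)); cv2.imwrite('pics/w1s.png',z(335,0,440,100,6)); cv2.imwrite('pics/w1c.png',z(475,145,560,245,6))
E
```

```text
(no output)
```

View pics/w1h.png

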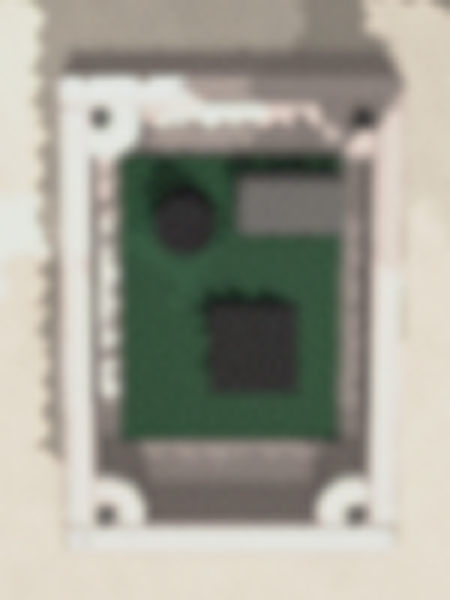

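View pics/w1s.png

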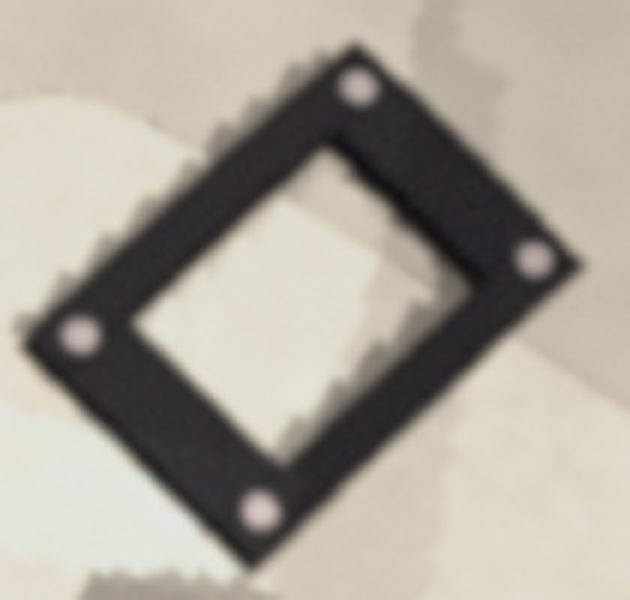

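View pics/w1c.png

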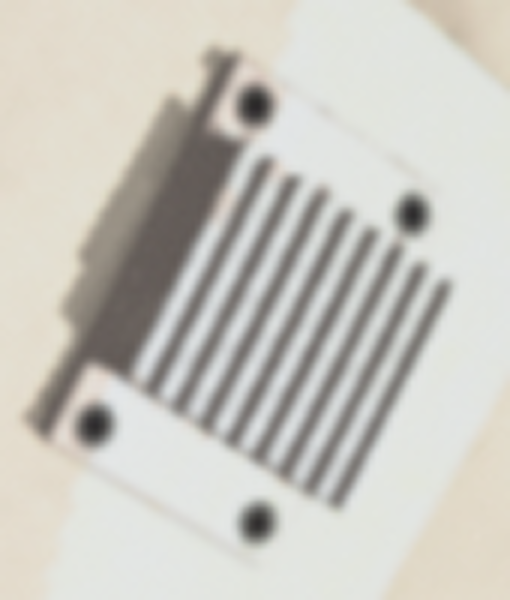

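```bash
python3 - <<'E'
from plan import *
c=env.read_camera('wrist'); c['fish']=1; np.save('pics/w1c.npy',c,allow_pickle=True)
def rep(n,P,S,off,z):
    w=onz(c,np.array(P,float)/S+off-.5,z); ctr=w.mean(0)
    l=((w[2]-w[1])+(w[3]-w[0]))/2; sh=((w[1]-w[0])+(w[2]-w[3]))/2
    print(n,ctr.round(1),'L',np.linalg.norm(l).round(1),'S',np.linalg.norm(sh).round(1),'angL',np.degrees(np.arctan2(l[1],l[0])).round(1),'angS-90',(np.degrees(np.arctan2(sh[1],sh[0]))-90).round(1))
rep('housing',[(101,118),(363,118),(356,515),(106,514)],6,(290,185),24)
rep('spacer',[(80,335),(260,510),(535,258),(358,87)],6,(335,0),10)
rep('cover',[(255,105),(412,215),(258,522),(95,425)],6,(475,145),6)
p,R=cur(); print(p.round(1),(p+R[:,2]*171).round(1))
delta([606.5,265.2,21],Rdown(210))
E
```

```text
housing [607.7 264.9  24. ] L 53.3 S 33.4 angL 29.5 angS-90 29.4
spacer [453.1 230.4  10. ] L 53.5 S 33.3 angL 164.6 angS-90 -15.1
cover [496.1 395.7   6. ] L 53.4 S 33.3 angL 3.7 angS-90 3.7
[606.2 261.4 322.5] [606.2 261.4 151.5]
xyz [-0.014  0.021  0.87 ] rot [-0.   -0.   -0.01] rows~ 2.1 tcp [606.5 265.2 192. ]
```

```bash
python3 -c "
from plan import *
delta([607.3,265,21.5],Rdown(209.5))"; python3 -m pendant '[{"x":-0.02,"y":0.02,"z":0.4,"rx":0,"ry":0,"rz":0,"jaw":0.7},{"x":-0.02,"y":0.02,"z":0.75,"rx":0,"ry":0,"rz":0,"jaw":0.7},{"x":-0.02,"y":0.02,"z":0.85,"rx":0,"ry":0,"rz":0,"jaw":0.7},{"x":-0.02,"y":0.02,"z":0.85,"rx":0,"ry":0,"rz":0,"jaw":0.7}]';python3 -c "
from plan import *
delta([607.3,265,21.5],Rdown(209.5))"
```

```text
xyz [-0.018  0.018  0.867] rot [-0.    -0.     0.001] rows~ 2.1 tcp [607.3 265.  192.5]
t: 3.75
eef_pos: [607.9, 265.9, 195.0]
tcp_rot: [-3.142, -0.001, -2.626]
ft_force: [-0.2, 0.7, 1.4]
opening: 0.698
xyz [ 0.006 -0.003  0.017] rot [-0.    -0.001  0.   ] rows~ 0.0 tcp [607.3 265.  192.5]
```

```bash
python3 -m pendant '[{"x":0.005,"y":0,"z":0.017,"rx":0,"ry":0,"rz":0,"jaw":0.5},{"x":0.005,"y":0,"z":0.017,"rx":0,"ry":0,"rz":0,"jaw":0.35},{"x":0.005,"y":0,"z":0.017,"rx":0,"ry":0,"rz":0,"jaw":0.35},{"x":0.005,"y":0,"z":0.017,"rx":0,"ry":0,"rz":0,"jaw":0.35},{"x":0.005,"y":0,"z":0.017,"rx":0,"ry":0,"rz":0,"jaw":0.35}]';python3 - <<'E'
from plan import *
delta([607.3,265,21.5],Rdown(209.5)); c=cam('wrist','w2.png')
E
```

```text
t: 4.38
eef_pos: [607.0, 266.4, 193.3]
tcp_rot: [-3.141, 0.001, -2.625]
ft_force: [-0.7, -0.5, 6.4]
opening: 0.459
xyz [ 0.003 -0.009  0.006] rot [-0.001  0.002  0.002] rows~ 0.0 tcp [607.3 265.  192.5]
```

View pics/w2.png

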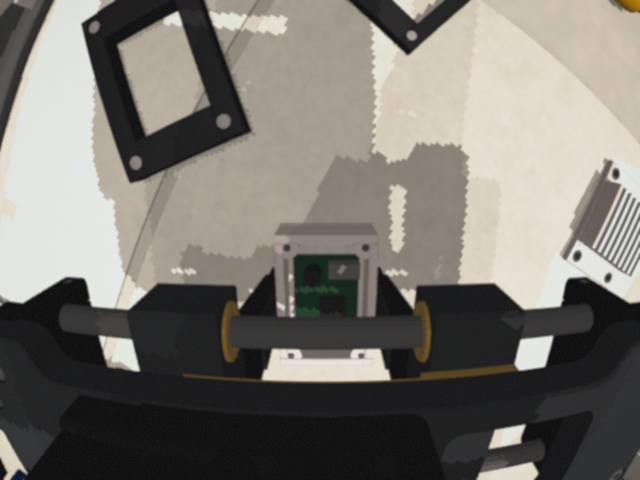

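```bash
cat >> plan.py <<'E'
CAMT=np.array([70.8,0,18.]); CR=np.array([[0,1,0],[-.968,0,-.251],[-.251,0,.968]])
def tray(c,px):
    """rays in tool frame"""
    a=(np.atleast_2d(px)-[c['cx'],c['cy']])/c['fx']; r=np.linalg.norm(a,axis=1)+1e-12
    d=np.c_[a/r[:,None]*np.sin(r)[:,None],np.cos(r)]; return CAMT,d@CR
def tonz(c,px,z):
    o,d=tray(c,px); return o+d*((z-o[2])/d[:,2])[:,None]
E
python3 - <<'E'
from plan import *
c=np.load('pics/w1c.npy',allow_pickle=True).item()
im=cv2.imread('pics/w2.png'); cv2.imwrite('pics/w2z.png',cv2.resize(im[215:370,260:390],None,fx=5,fy=5,interpolation=cv2.INTER_CUBIC))
w=tonz(c,np.array([(287,247),(365,247),(291,354),(361,354)]),171+21.5-24); print(w.round(1),w.mean(0).round(1))
E
```

```text
[[ 27.9 -16.4 168.5]
 [ 27.9  16.6 168.5]
 [-25.  -16.5 168.5]
 [-25.   16.7 168.5]] [1.400e+00 1.000e-01 1.685e+02]
```

View pics/w2z.png

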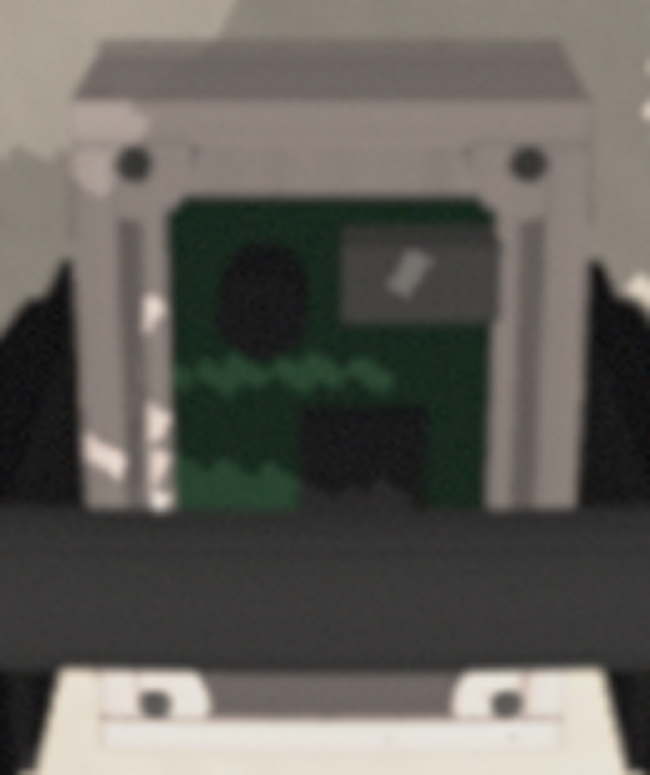

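```bash
cat >> plan.py <<'E'
def RnestB(yaw=None):
    A=RN(NEST[2] if yaw is None else yaw); return np.c_[-A[:,0],A[:,1],-A[:,2]]
def toNest(P,offx=0,g=193.,via=None): # part centre target in nest coords
    delta(nestg([P[0]+offx,P[1],P[2]]),RnestB(),g)
def whereN(g=193.,offx=0):
    p,R=cur(); q=p+R[:,2]*g; A=RN(NEST[2]); n=(q-[NEST[0],NEST[1],56])@A; 
    rv=np.degrees(Rot.from_matrix(RnestB().T@R).as_rotvec())
    print('nest pos of part',(n-[offx,0,0]).round(1),'rot err deg (tool)',rv.round(2),'tcp',p.round(1))
E
python3 -c "
from plan import *
toNest([40,0,115],1.2); toNest([0,0,80],1.2); toNest([0,0,0],1.2)
# IK sanity: tilt
print(nestg([92,0,72]).round(1), nestg([0,0,43]).round(1))"
```

```text
xyz [ 1.558 -1.219 -1.063] rot [ 0.134 -0.543  0.603] rows~ 5.4 tcp [493.8  -8.  352.6]
xyz [ 1.685 -1.153 -0.739] rot [ 0.134 -0.543  0.603] rows~ 5.2 tcp [472.4  -8.8 303.9]
xyz [ 1.486 -1.257 -0.255] rot [ 0.134 -0.543  0.603] rows~ 4.7 tcp [506.2  -7.6 231.4]
[639.5  -2.9 160.1] [568.4  -5.4  95. ]
```

```bash
python3 -m pendant '[{"x":0,"y":0,"z":-0.4,"rx":0,"ry":0,"rz":0,"jaw":0.35},{"x":0,"y":0,"z":-0.8,"rx":0,"ry":0,"rz":0,"jaw":0.35},{"x":0.4,"y":-0.3,"z":-0.9,"rx":0.05,"ry":-0.2,"rz":0.2,"jaw":0.35},{"x":0.7,"y":-0.55,"z":-1,"rx":0.1,"ry":-0.4,"rz":0.4,"jaw":0.35},{"x":1,"y":-0.8,"z":-1,"rx":0.13,"ry":-0.54,"rz":0.6,"jaw":0.35},{"x":1,"y":-0.8,"z":-1,"rx":0.13,"ry":-0.54,"rz":0.6,"jaw":0.35}]'; python3 -c "
from plan import *
toNest([40,0,115],1.2); whereN(offx=1.2)"
```

```text
t: 5.18
eef_pos: [534.1, 85.3, 342.9]
tcp_rot: [3.14, 0.434, -3.111]
ft_force: [0.2, 0.6, -2.1]
opening: 0.46
xyz [ 0.234 -0.613 -0.18 ] rot [ 0.    -0.002 -0.005] rows~ 1.6 tcp [493.8  -8.  352.6]
nest pos of part [75.  91.9 87.9] rot err deg (tool) [-0.01  0.11  0.23] tcp [534.1  85.3 342.9]
```

```bash
python3 -m pendant '[{"x":0.23,"y":-0.2,"z":-0.18,"rx":0,"ry":0,"rz":0,"jaw":0.35},{"x":0.23,"y":-0.61,"z":-0.18,"rx":0,"ry":0,"rz":0,"jaw":0.35},{"x":0.23,"y":-0.61,"z":-0.18,"rx":0,"ry":0,"rz":0,"jaw":0.35},{"x":0.23,"y":-0.61,"z":-0.18,"rx":0,"ry":0,"rz":0,"jaw":0.35}]'; python3 - <<'E'
from plan import *
whereN(offx=1.2); c=cam('wrist','w3.png'); c['fish']=1; np.save('pics/w3.npy',c,allow_pickle=True); np.save('pics/w3p.npy',np.array(cur(),dtype=object),allow_pickle=True)
E
```

```text
t: 5.68
eef_pos: [496.4, -5.2, 352.2]
tcp_rot: [3.14, 0.432, -3.106]
ft_force: [0.5, 0.5, -1.4]
opening: 0.463
nest pos of part [ 41.4   3.2 113.6] rot err deg (tool) [-0.12  0.25 -0.05] tcp [496.4  -5.2 352.2]Traceback (most recent call last):
  File "<stdin>", line 2, in <module>
ValueError: could not broadcast input array from shape (3,3) into shape (3,)
```

View pics/w3.png

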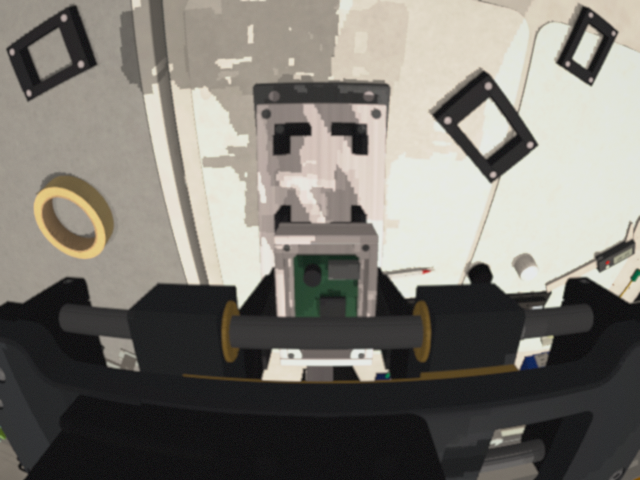

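```bash
python3 - <<'E'
import cv2
im=cv2.imread('pics/w3.png'); cv2.imwrite('pics/w3z.png',cv2.resize(im[75:235,248:398],None,fx=5,fy=5,interpolation=cv2.INTER_CUBIC)[:,:])
cv2.imwrite('pics/w3y.png',cv2.resize(im[115:235,265:380],None,fx=5,fy=5,interpolation=cv2.INTER_CUBIC)[:,:])
E
```

```text
(no output)
```

View pics/w3z.png

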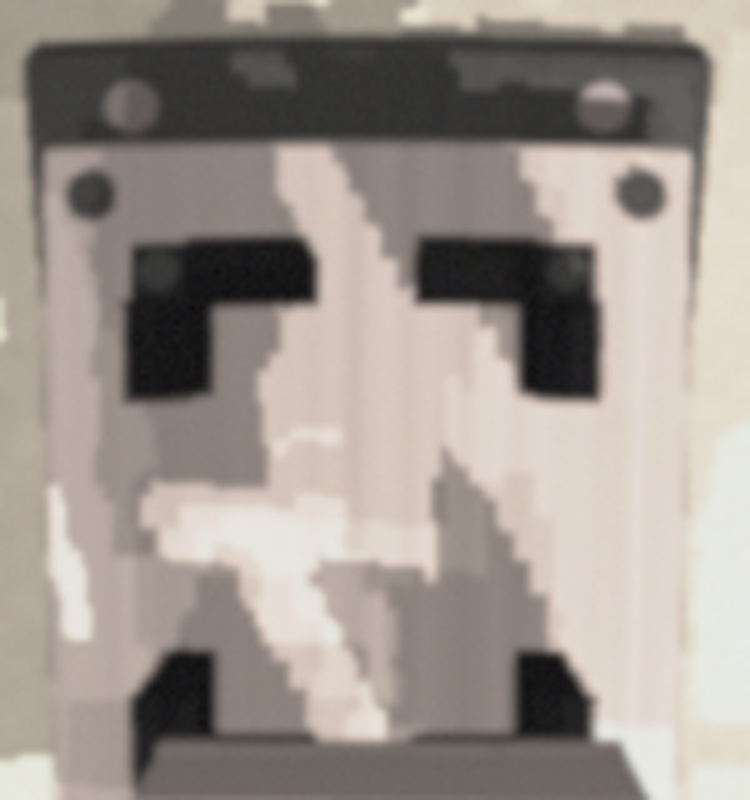

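```bash
python3 - <<'E'
from plan import *
c=np.load('pics/w3.npy',allow_pickle=True).item()
A=RN(NEST[2]); O=np.array([NEST[0],NEST[1],56])
o,_=ray(c,(0,0)); print('cam nest',((o-O)@A).round(1))
Rc=cv2.Rodrigues(c['rvec'])[0]
def pl(px,z):
    o,d=ray(c,np.array(px)/5+[248,75]-.5); on=(o-O)@A; dn=d@A; return on+dn*((z-on[2])/dn[:,2])[:,None]
print('corners',pl([(45,147),(692,147)],0).round(1).tolist())
print('holes',pl([(92,194),(641,194)],0).round(1).tolist())
print('inner low base',pl([(212,303),(520,303)],0).round(1).tolist())
print('inner up base',pl([(213,700),(516,700)],0).round(1).tolist())
print('outer top low',pl([(127,398),(600,398)],43).round(1).tolist())
print('outer low base',pl([(133,243),(595,243)],0).round(1).tolist())
print('outer low top',pl([(133,243),(595,243)],43).round(1).tolist())
print('gap edge base',pl([(212,396),(520,396)],0).round(1).tolist(), 'up',pl([(180,655),(560,655)],43).round(1).tolist(),pl([(180,655),(560,655)],0).round(1).tolist())
E
```

```text
cam nest [-25.    3.1 288.4]
corners [[-59.3, -49.8, 0.0], [-59.0, 50.1, 0.0]]
holes [[-51.6, -42.4, 0.0], [-51.3, 42.1, 0.0]]
inner low base [[-34.0, -23.9, 0.0], [-33.9, 23.4, 0.0]]
inner up base [[28.4, -24.5, 0.0], [28.5, 23.4, 0.0]]
outer top low [[-20.3, -31.2, 43.0], [-20.1, 31.0, 43.0]]
outer low base [[-43.6, -36.1, 0.0], [-43.4, 35.0, 0.0]]
outer low top [[-40.9, -30.2, 43.0], [-40.7, 30.2, 43.0]]
gap edge base [[-19.5, -24.0, 0.0], [-19.4, 23.5, 0.0]] up [[14.3, -24.7, 43.0], [14.3, 26.2, 43.0]] [[21.1, -29.6, 0.0], [21.2, 30.2, 0.0]]
```

```bash
python3 -c "
from plan import *
toNest([0,0,52],1.2)"
```

```text
xyz [ 0.28  -0.023  0.411] rot [ 0.003 -0.006  0.002] rows~ 1.2 tcp [484.2  -8.4 278.6]
```

```bash
python3 -m pendant '[{"x":0.28,"y":-0.02,"z":0.05,"rx":0.003,"ry":-0.006,"rz":0,"jaw":0.35},{"x":0.28,"y":-0.02,"z":0.41,"rx":0.003,"ry":-0.006,"rz":0,"jaw":0.35},{"x":0.28,"y":-0.02,"z":0.41,"rx":0.003,"ry":-0.006,"rz":0,"jaw":0.35},{"x":0.28,"y":-0.02,"z":0.41,"rx":0.003,"ry":-0.006,"rz":0,"jaw":0.35}]'; python3 - <<'E'
from plan import *
toNest([0,0,52],1.2);whereN(offx=1.2); c=cam('wrist','w4.png'); c['fish']=1; np.save('pics/w4.npy',c,allow_pickle=True)
im=cv2.imread('pics/w4.png'); cv2.imwrite('pics/w4z.png',cv2.resize(im[120:370,240:410],None,fx=3.2,fy=3.2,interpolation=cv2.INTER_CUBIC)[:,:])
whereN(offx=1.2)
E
```

```text
t: 6.22
eef_pos: [484.2, -7.7, 279.4]
tcp_rot: [-3.141, 0.437, -3.103]
ft_force: [-0.2, -0.1, -1.9]
opening: 0.461
xyz [ 0.003 -0.005  0.005] rot [0.001 0.001 0.004] rows~ 0.0 tcp [484.2  -8.4 278.6]
nest pos of part [ 0.5  0.9 52.8] rot err deg (tool) [-0.06 -0.04 -0.2 ] tcp [484.2  -7.7 279.4]
nest pos of part [ 1.   0.7 53.3] rot err deg (tool) [-0.03 -0.12 -0.19] tcp [484.1  -7.8 280. ]
```

View pics/w4z.png

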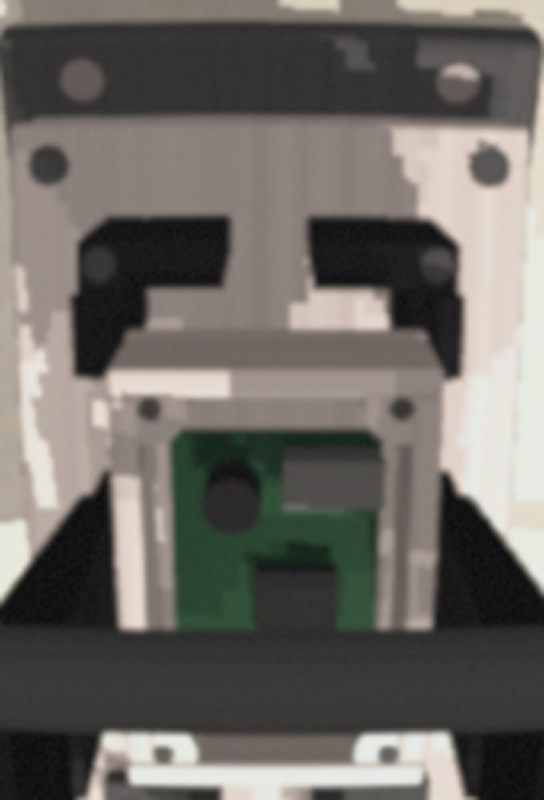

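```bash
python3 - <<'E'
from plan import *
c=np.load('pics/w4.npy',allow_pickle=True).item()
A=RN(NEST[2]); O=np.array([NEST[0],NEST[1],56])
def pl(px,z):
    o,d=ray(c,np.array(px)/3.2+[240,120]-.5); on=(o-O)@A; dn=d@A; return on+dn*((z-on[2])/dn[:,2])[:,None]
print('plate edge',pl([(11,118),(530,118)],0).round(1).tolist())
print('screws',pl([(48,165),(490,165)],0).round(1).tolist())
print('outer low top',pl([(105,217),(435,217)],43).round(1).tolist())
print('outer gap top',pl([(73,377),(461,377)],43).round(1).tolist())
h=tonz(c,np.array([(149,409),(402,409),(163,754),(389,754)])/3.2+[240,120]-.5,193-24); print(h.round(1).tolist(),h.mean(0))
w=onz
E
```

```text
plate edge [[-60.2, -50.0, 0.0], [-60.4, 50.0, 0.0]]
screws [[-50.9, -42.9, 0.0], [-51.0, 42.3, 0.0]]
outer low top [[-45.5, -25.7, 43.0], [-45.6, 25.9, 43.0]]
outer gap top [[-19.7, -31.6, 43.0], [-19.8, 30.9, 43.0]]
[[27.6, -16.8, 169.0], [27.6, 16.7, 169.0], [-25.9, -16.8, 169.0], [-25.9, 16.8, 169.0]] [ 8.2427382e-01 -3.6502968e-02  1.6900000e+02]
```

```bash
python3 -m pendant '[{"x":0.006,"y":-0.007,"z":0.03,"rx":0,"ry":0,"rz":0,"jaw":0.35},{"x":0.006,"y":-0.007,"z":0.07,"rx":0,"ry":0,"rz":0,"jaw":0.35},{"x":0.006,"y":-0.007,"z":0.11,"rx":0,"ry":0,"rz":0,"jaw":0.35},{"x":0.006,"y":-0.007,"z":0.15,"rx":0,"ry":0,"rz":0,"jaw":0.35}]'; python3 - <<'E'
from plan import *
whereN(offx=1.0); st=env.state(); print(st['ft_force'].round(1))
E
```

```text
t: 6.78
eef_pos: [492.3, -8.8, 259.7]
tcp_rot: [-3.141, 0.439, -3.104]
ft_force: [-3.4, -0.3, -2.1]
opening: 0.46
nest pos of part [ 0.  -0.6 31.5] rot err deg (tool) [-0.04 -0.15 -0.15] tcp [492.3  -8.8 259.7]
[-3.4 -0.3 -2.1]
```

```bash
python3 -m pendant '[{"x":0,"y":0,"z":0.06,"rx":0,"ry":0,"rz":0,"jaw":0.35},{"x":0,"y":0,"z":0.12,"rx":0,"ry":0,"rz":0,"jaw":0.35},{"x":0,"y":0,"z":0.17,"rx":0,"ry":0,"rz":0,"jaw":0.35},{"x":0,"y":0,"z":0.185,"rx":0,"ry":0,"rz":0,"jaw":0.35}]'; python3 - <<'E'
from plan import *
whereN(offx=1.0); st=env.state(); print(st['ft_force'].round(1),(st['ft_force']@RN(NEST[2])).round(1))
E
```

```text
t: 7.28
eef_pos: [505.1, -7.6, 235.5]
tcp_rot: [-3.141, 0.432, -3.104]
ft_force: [-13.8, -1.7, -0.1]
opening: 0.465
nest pos of part [0.1 0.2 4.1] rot err deg (tool) [-0.03  0.22 -0.11] tcp [505.1  -7.6 235.5]
[-13.8  -1.7  -0.1] [-12.6  -1.2   5.8]
```

```bash
python3 -m pendant '[{"x":0.006,"y":0,"z":0.012,"rx":0,"ry":0,"rz":0,"jaw":0.35},{"x":0.006,"y":0,"z":0.028,"rx":0,"ry":0,"rz":0,"jaw":0.35},{"x":0.006,"y":0,"z":0.028,"rx":0,"ry":0,"rz":0,"jaw":0.35}]'; python3 - <<'E'
from plan import *
whereN(offx=1.0); st=env.state(); print(st['ft_force'].round(1),(st['ft_force']@RN(NEST[2])).round(1))
E
```

```text
t: 7.65
eef_pos: [506.9, -7.1, 232.6]
tcp_rot: [-3.141, 0.43, -3.105]
ft_force: [-10.7, -1.0, -4.6]
opening: 0.464
nest pos of part [0.1 0.5 0.8] rot err deg (tool) [ 0.01  0.37 -0.11] tcp [506.9  -7.1 232.6]
[-10.7  -1.   -4.6] [-11.7  -0.7   0.4]
```

```bash
python3 -m pendant '[{"x":0.007,"y":0,"z":0.008,"rx":0,"ry":0,"rz":0,"jaw":0.35},{"x":0.007,"y":0,"z":0.012,"rx":0,"ry":0,"rz":0,"jaw":0.35},{"x":0.007,"y":0,"z":0.012,"rx":0,"ry":0,"rz":0,"jaw":0.35}]'; python3 - <<'E'
from plan import *
whereN(offx=1.0); st=env.state(); print(st['ft_force'].round(1),(st['ft_force']@RN(NEST[2])).round(1))
c=cam('wrist','w5.png')
im=cv2.imread('pics/w5.png'); cv2.imwrite('pics/w5z.png',cv2.resize(im[120:370,240:410],None,fx=3.2,fy=3.2,interpolation=cv2.INTER_CUBIC)[:,:])
E
```

```text
t: 8.02
eef_pos: [507.2, -6.9, 232.3]
tcp_rot: [-3.14, 0.43, -3.105]
ft_force: [-17.9, -2.4, 11.9]
opening: 0.461
nest pos of part [0.3 0.5 0.4] rot err deg (tool) [ 0.06  0.35 -0.1 ] tcp [507.2  -6.9 232.3]
[-17.9  -2.4  11.9] [-11.2  -1.8  18.3]
```

View pics/w5z.png

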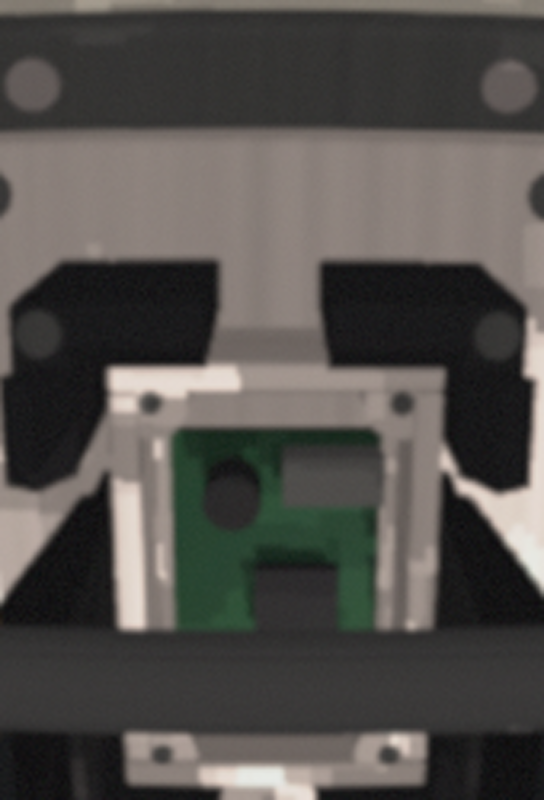

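```bash
python3 -m pendant '[{"x":0,"y":0,"z":0,"rx":0,"ry":0,"rz":0,"jaw":0.6},{"x":0,"y":0,"z":0,"rx":0,"ry":0,"rz":0,"jaw":0.6},{"x":0,"y":0,"z":0,"rx":0,"ry":0,"rz":0,"jaw":0.6}]'; python3 - <<'E'
from plan import *
whereN(offx=1.0); st=env.state(); print(st['ft_force'].round(1),(st['ft_force']@RN(NEST[2])).round(1))
E
```

```text
t: 8.45
eef_pos: [509.1, -7.3, 231.1]
tcp_rot: [-3.138, 0.431, -3.105]
ft_force: [-0.0, -0.6, 0.6]
opening: 0.599
nest pos of part [ 1.8 -0.3 -1.5] rot err deg (tool) [ 0.16  0.28 -0.11] tcp [509.1  -7.3 231.1]
[-0.  -0.6  0.6] [ 0.2 -0.6  0.6]
```

```bash
python3 -m pendant '[{"x":0.01,"y":0,"z":-0.15,"rx":0,"ry":0,"rz":0,"jaw":0.6},{"x":0.01,"y":0,"z":-0.5,"rx":0,"ry":0,"rz":0,"jaw":0.6},{"x":0.01,"y":0,"z":-0.8,"rx":0,"ry":0,"rz":0,"jaw":0.6},{"x":0.01,"y":0,"z":-0.8,"rx":0,"ry":0,"rz":0,"jaw":0.6}]'; python3 - <<'E'
from plan import *
whereN(offx=1.0)
c=cam('wrist','w6.png'); c['fish']=1; np.save('pics/w6.npy',c,allow_pickle=True)
im=cv2.imread('pics/w6.png'); cv2.imwrite('pics/w6z.png',cv2.resize(im[130:300,240:410],None,fx=4,fy=4,interpolation=cv2.INTER_CUBIC)[:,:])
E
```

```text
t: 8.95
eef_pos: [456.8, -8.7, 341.8]
tcp_rot: [-3.136, 0.435, -3.104]
ft_force: [1.6, -2.0, -0.4]
opening: 0.6
nest pos of part [  1.9  -0.2 120.9] rot err deg (tool) [ 0.23  0.06 -0.13] tcp [456.8  -8.7 341.8]
```

View pics/w6.png

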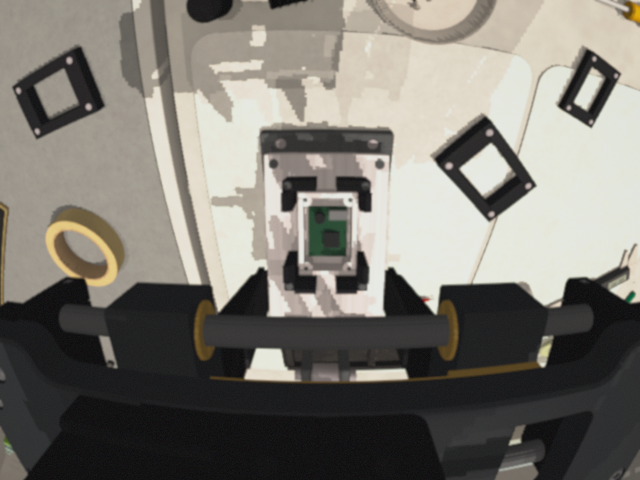

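View pics/w6z.png

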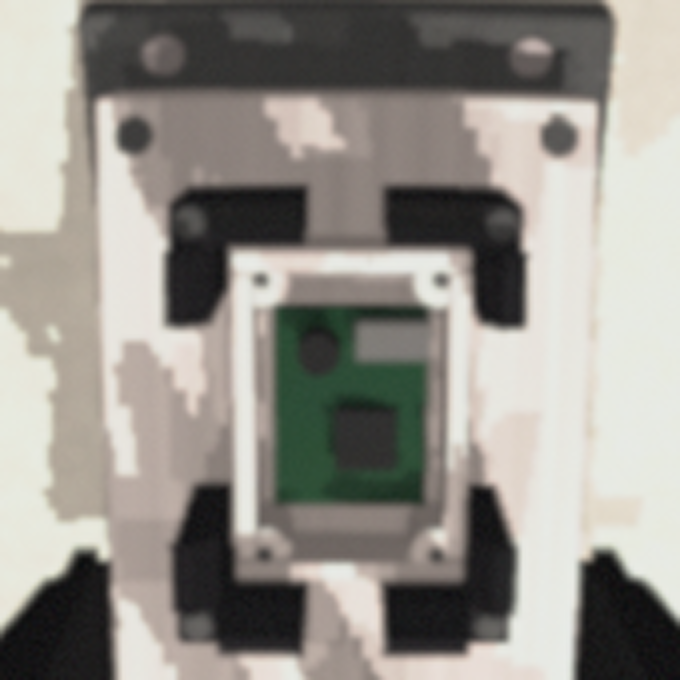

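```bash
python3 - <<'E'
from plan import *
c=np.load('pics/w6.npy',allow_pickle=True).item()
A=RN(NEST[2]); O=np.array([NEST[0],NEST[1],56])
def pl(px,z):
    o,d=ray(c,np.array(px)/4+[240,130]-.5); on=(o-O)@A; dn=d@A; return on+dn*((z-on[2])/dn[:,2])[:,None]
w=pl([(261,281),(440,281),(435,547),(265,547)],24); print('holes',w.round(1).tolist(),w.mean(0).round(2))
print('plate edge',pl([(97,97),(605,97)],0).round(1).tolist())
print('screws',pl([(134,135),(558,136)],0).round(1).tolist())
print('gap low top',pl([(165,327),(523,327)],43).round(1).tolist())
print('gap up top',pl([(205,487),(490,487)],43).round(1).tolist(),'base',pl([(205,487),(490,487)],0).round(1).tolist())
p,R=cur(); o,_=ray(c,(0,0)); print((R.T@(o-p)).round(2))
E
```

```text
holes [[-25.1, -15.9, 24.0], [-25.2, 17.2, 24.0], [26.4, 17.0, 24.0], [26.5, -15.7, 24.0]] [ 0.68  0.65 24.  ]
plate edge [[-59.0, -49.9, 0.0], [-59.2, 51.2, 0.0]]
screws [[-51.2, -42.5, 0.0], [-51.1, 41.9, 0.0]]
gap low top [[-19.9, -31.5, 43.0], [-20.0, 30.5, 43.0]]
gap up top [[8.9, -25.1, 43.0], [8.8, 25.5, 43.0]] base [[21.6, -29.5, 0.0], [21.4, 29.7, 0.0]]
[68.14  0.32 17.07]
```

```bash
python3 - <<'E'
from plan import *
im=cv2.imread('pics/w6.png'); cv2.imwrite('pics/w6y.png',cv2.resize(im[180:300,275:380],None,fx=6.5,fy=6.5,interpolation=cv2.INTER_CUBIC)[:,:])
s=env.read_camera('scene'); crop(s,262,190,362,275,8,'s7.png')
c=env.read_camera('wrist'); p,R=cur(); o,_=ray(c,(0,0)); print((R.T@(o-p)).round(2),p)
E
```

```text
[68.21  0.32 17.93] [457.73814389  -8.79192019 338.48295565]
```

View pics/w6y.png

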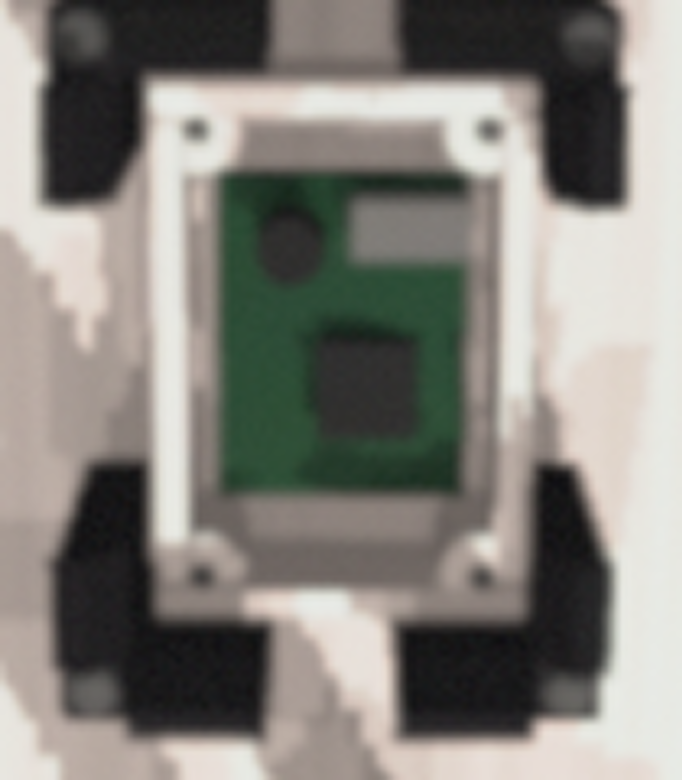

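View pics/s7.png

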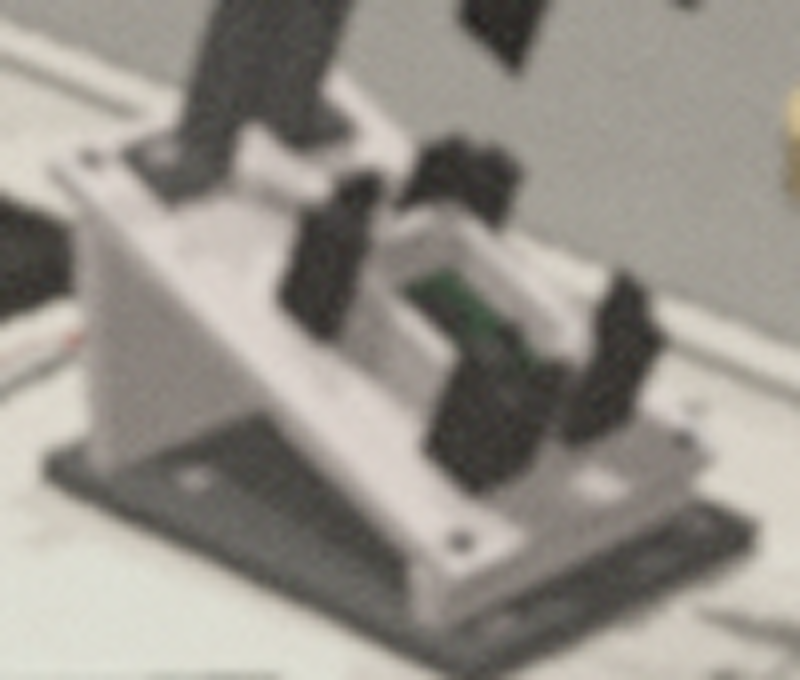

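```bash
python3 -c "
from plan import *
delta([453.2,230.7,90],Rdown(164.8))"
```

```text
xyz [0.19  1.598 0.476] rot [0.079 0.544 0.378] rows~ 4.0 tcp [453.2 230.7 261. ]
```

```bash
python3 -m pendant '[{"x":0,"y":0.4,"z":0,"rx":0,"ry":0.1,"rz":0.08,"jaw":0.65},{"x":0.1,"y":0.8,"z":0.1,"rx":0.04,"ry":0.3,"rz":0.2,"jaw":0.65},{"x":0.19,"y":1,"z":0.3,"rx":0.08,"ry":0.54,"rz":0.38,"jaw":0.65},{"x":0.19,"y":1,"z":0.3,"rx":0.08,"ry":0.54,"rz":0.38,"jaw":0.65}]'; python3 -c "
from plan import *
delta([453.2,230.7,90],Rdown(164.8))"
```

```text
t: 9.6
eef_pos: [444.7, 143.0, 282.8]
tcp_rot: [-3.138, -0.005, 2.874]
ft_force: [0.8, -0.3, -0.3]
opening: 0.652
xyz [0.099 0.579 0.144] rot [-0.005 -0.006 -0.003] rows~ 1.5 tcp [453.2 230.7 261. ]
```

```bash
python3 -m pendant '[{"x":0.1,"y":0.4,"z":0.1,"rx":0,"ry":0,"rz":0,"jaw":0.65},{"x":0.1,"y":0.58,"z":0.14,"rx":0,"ry":0,"rz":0,"jaw":0.65},{"x":0.1,"y":0.58,"z":0.14,"rx":0,"ry":0,"rz":0,"jaw":0.65},{"x":0.1,"y":0.58,"z":0.14,"rx":0,"ry":0,"rz":0,"jaw":0.65}]'; python3 - <<'E'
from plan import *
delta([453.2,230.7,21],Rdown(164.8))
c=cam('wrist','w8.png'); c['fish']=1; np.save('pics/w8.npy',c,allow_pickle=True)
delta([453.2,230.7,21],Rdown(164.8)); p,R=cur(); o,_=ray(c,(0,0)); print((R.T@(o-p)).round(2),p)
im=cv2.imread('pics/w8.png'); cv2.imwrite('pics/w8z.png',cv2.resize(im[180:380,240:410],None,fx=3.5,fy=3.5,interpolation=cv2.INTER_CUBIC)[:,:])
E
```

```text
t: 10.1
eef_pos: [453.6, 228.2, 263.6]
tcp_rot: [-3.14, 0.001, 2.874]
ft_force: [-0.2, 0.0, 0.3]
opening: 0.653
xyz [0.008 0.016 0.477] rot [-0.002  0.002 -0.002] rows~ 1.1 tcp [453.2 230.7 192. ]
xyz [0.009 0.018 0.48 ] rot [-0.001  0.002 -0.003] rows~ 1.2 tcp [453.2 230.7 192. ]
[69.43  0.77 18.36] [453.64644102 227.88906341 264.00640005]
```

View pics/w8z.png

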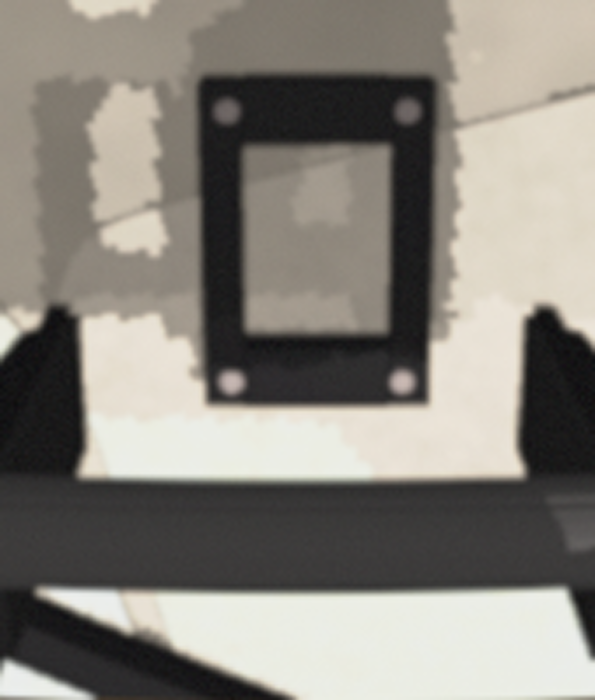

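```bash
python3 -m pendant '[{"x":0.008,"y":0.018,"z":0.3,"rx":0,"ry":0,"rz":0,"jaw":0.65},{"x":0.008,"y":0.018,"z":0.46,"rx":0,"ry":0,"rz":0,"jaw":0.65},{"x":0.008,"y":0.018,"z":0.47,"rx":0,"ry":0,"rz":0,"jaw":0.65},{"x":0.008,"y":0.018,"z":0.47,"rx":0,"ry":0,"rz":0,"jaw":0.65}]';python3 -c "
from plan import *
delta([453.2,230.7,21],Rdown(164.8))"
```

```text
t: 10.65
eef_pos: [453.7, 230.9, 194.8]
tcp_rot: [-3.142, 0.004, 2.873]
ft_force: [-0.0, -0.5, 0.3]
opening: 0.648
xyz [ 0.003 -0.002  0.019] rot [-0.     0.005 -0.004] rows~ 0.0 tcp [453.2 230.7 192. ]
```

```bash
python3 -m pendant '[{"x":0.003,"y":0,"z":0.017,"rx":0,"ry":0,"rz":0,"jaw":0.6},{"x":0.003,"y":0,"z":0.017,"rx":0,"ry":0,"rz":0,"jaw":0.35},{"x":0.003,"y":0,"z":0.017,"rx":0,"ry":0,"rz":0,"jaw":0.35},{"x":0.003,"y":0,"z":0.017,"rx":0,"ry":0,"rz":0,"jaw":0.35},{"x":0.003,"y":0,"z":0.017,"rx":0,"ry":0,"rz":0,"jaw":0.35}]';python3 - <<'E'
from plan import *
delta([453.2,230.7,21],Rdown(164.8))
c=cam('wrist','w9.png'); c['fish']=1; np.save('pics/w9.npy',c,allow_pickle=True)
im=cv2.imread('pics/w9.png'); cv2.imwrite('pics/w9z.png',cv2.resize(im[220:370,250:400],None,fx=4,fy=4,interpolation=cv2.INTER_CUBIC)[:,:])
p,R=cur(); o,_=ray(c,(0,0)); print((R.T@(o-p)).round(2),p)
E
```

```text
t: 11.28
eef_pos: [453.1, 231.5, 191.9]
tcp_rot: [-3.141, 0.004, 2.874]
ft_force: [-0.5, -0.3, 6.5]
opening: 0.46
xyz [-0.002 -0.005 -0.   ] rot [-0.     0.005 -0.003] rows~ 0.0 tcp [453.2 230.7 192. ]
[69.3   0.55 17.99] [453.06507834 231.51865405 191.92791504]
```

View pics/w9z.png

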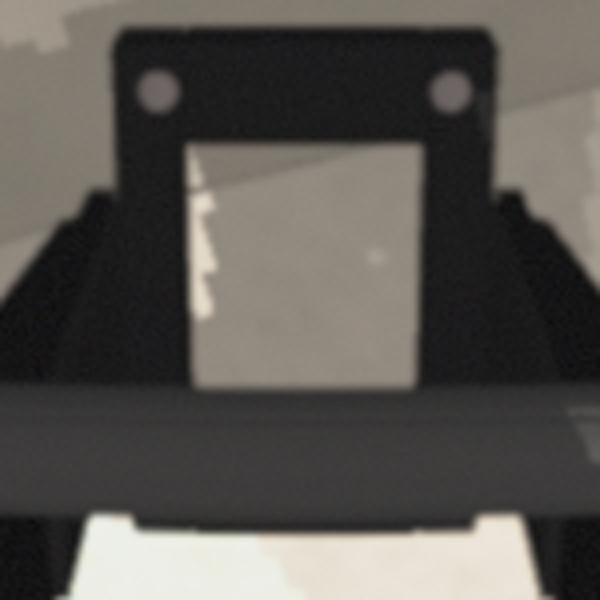

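```bash
python3 - <<'E'
from plan import *
c=np.load('pics/w9.npy',allow_pickle=True).item()
w=tonz(c,np.array([(158,92),(450,92)])/4+[250,220]-.5,182); print(w.round(2), 'offx', w[:,0].mean()-26.7)
w=tonz(c,np.array([(133,528),(478,528)])/4+[250,220]-.5,192-5); print('near edge',w.round(2))
import plan
toNest([0,0,90],0.5,192)
E
```

```text
[[ 26.15 -16.86 182.  ]
 [ 26.15  16.63 182.  ]] offx -0.5458042290754506
near edge [[-35.24 -22.83 187.  ]
 [-35.25  22.95 187.  ]]
xyz [-0.522 -1.52  -0.797] rot [-0.085 -0.547 -0.379] rows~ 4.3 tcp [467.9  -9.  311.8]
```

```bash
python3 -m pendant '[{"x":0,"y":0,"z":-0.4,"rx":0,"ry":0,"rz":0,"jaw":0.35},{"x":-0.1,"y":-0.2,"z":-0.8,"rx":0,"ry":-0.1,"rz":-0.1,"jaw":0.35},{"x":-0.3,"y":-0.6,"z":-0.9,"rx":-0.04,"ry":-0.3,"rz":-0.2,"jaw":0.35},{"x":-0.5,"y":-1,"z":-0.9,"rx":-0.085,"ry":-0.547,"rz":-0.379,"jaw":0.35},{"x":-0.5,"y":-1,"z":-0.9,"rx":-0.085,"ry":-0.547,"rz":-0.379,"jaw":0.35}]'; python3 -c "
from plan import *
toNest([0,0,60],-1.6,192); whereN(192,-1.6)"
```

```text
t: 11.95
eef_pos: [485.3, 65.0, 327.4]
tcp_rot: [-3.14, 0.44, -3.106]
ft_force: [-0.6, 0.7, -0.3]
opening: 0.455
xyz [ 0.18  -0.488  0.238] rot [-0.002  0.005  0.001] rows~ 1.4 tcp [478.7  -8.6 283.7]
nest pos of part [27.5 73.  95.7] rot err deg (tool) [ 0.09 -0.21 -0.06] tcp [485.3  65.  327.4]
```

```bash
python3 -m pendant '[{"x":0.18,"y":-0.4,"z":0,"rx":0,"ry":0.005,"rz":0,"jaw":0.35},{"x":0.18,"y":-0.49,"z":0.2,"rx":0,"ry":0.005,"rz":0,"jaw":0.35},{"x":0.18,"y":-0.49,"z":0.24,"rx":0,"ry":0.005,"rz":0,"jaw":0.35},{"x":0.18,"y":-0.49,"z":0.24,"rx":0,"ry":0.005,"rz":0,"jaw":0.35},{"x":0.18,"y":-0.49,"z":0.24,"rx":0,"ry":0.005,"rz":0,"jaw":0.35}]'; python3 - <<'E'
from plan import *
whereN(192,-1.6); c=cam('wrist','w10.png'); c['fish']=1; np.save('pics/w10.npy',c,allow_pickle=True)
im=cv2.imread('pics/w10.png'); cv2.imwrite('pics/w10z.png',cv2.resize(im[120:370,240:410],None,fx=3.2,fy=3.2,interpolation=cv2.INTER_CUBIC)[:,:])
whereN(192,-1.6)
E
```

```text
t: 12.58
eef_pos: [478.6, -6.3, 283.1]
tcp_rot: [-3.142, 0.432, -3.106]
ft_force: [-0.1, 0.6, 0.3]
opening: 0.462
nest pos of part [-1.1  2.4 59.5] rot err deg (tool) [-0.02  0.23 -0.04] tcp [478.6  -6.3 283.1]
nest pos of part [-0.9  2.4 59.6] rot err deg (tool) [-0.02  0.21 -0.06] tcp [478.6  -6.2 283.3]
```

View pics/w10z.png

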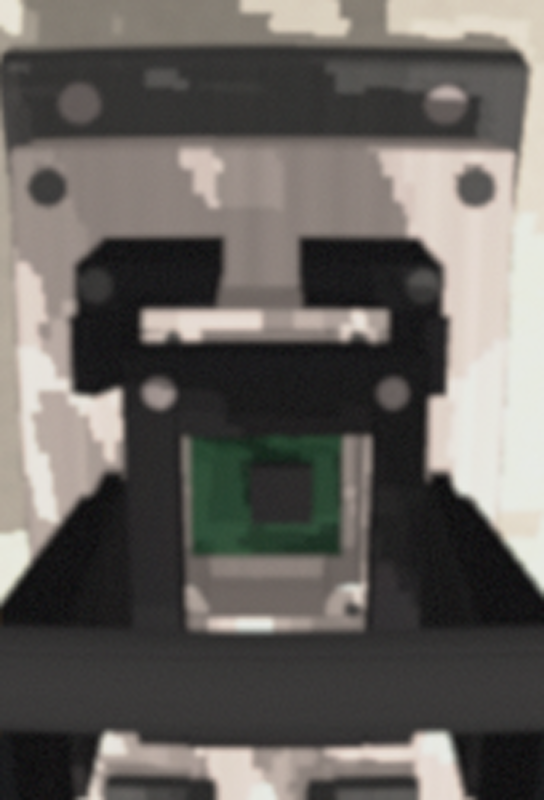

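```bash
python3 - <<'E'
from plan import *
c=np.load('pics/w10.npy',allow_pickle=True).item()
f=lambda P,d: tonz(c,np.array(P)/3.2+[240,120]-.5,d)
zz=192+59.5
g=f([(73,393),(447,393)],zz-43); print('gap low top',g.round(1), 'pocket ctr tool', (g.mean(0)-[19.7,0,0]).round(2))
s=f([(47,187),(475,187)],zz); print('screws',s.round(1),(s.mean(0)-[51.2,0,0]).round(2))
h=f([(172,338),(361,338)],zz-24); print('housing -x holes',h.round(1),(h.mean(0)-[26.7,0,0]).round(2))
h=f([(159,394),(392,394)],182); print('spacer holes',h.round(1),(h.mean(0)-[26.7,0,0]).round(2))
o,d=tray(c,[[0,0]]);
E
```

```text
gap low top [[ 19.  -34.  208.5]
 [ 19.   28.6 208.5]] pocket ctr tool [ -0.67  -2.73 208.5 ]
screws [[ 49.7 -45.5 251.5]
 [ 49.6  39.4 251.5]] [ -1.53  -3.04 251.5 ]
housing -x holes [[ 24.2 -18.8 227.5]
 [ 24.2  15.4 227.5]] [ -2.51  -1.73 227.5 ]
spacer holes [[ 26.1 -16.8 182. ]
 [ 26.1  16.6 182. ]] [-6.10e-01 -8.00e-02  1.82e+02]
```

```bash
python3 -m pendant '[{"x":-0.003,"y":-0.018,"z":0,"rx":0,"ry":0.004,"rz":0,"jaw":0.35},{"x":-0.003,"y":-0.018,"z":0.06,"rx":0,"ry":0.004,"rz":0,"jaw":0.35},{"x":-0.003,"y":-0.018,"z":0.11,"rx":0,"ry":0.004,"rz":0,"jaw":0.35},{"x":-0.003,"y":-0.018,"z":0.14,"rx":0,"ry":0.004,"rz":0,"jaw":0.35},{"x":-0.003,"y":-0.018,"z":0.16,"rx":0,"ry":0.004,"rz":0,"jaw":0.35}]'; python3 - <<'E'
from plan import *
whereN(192,-1.6); st=env.state(); print(st['ft_force'].round(1),(st['ft_force']@RN(NEST[2])).round(1))
E
```

```text
t: 13.25
eef_pos: [489.4, -8.9, 261.4]
tcp_rot: [-3.141, 0.43, -3.106]
ft_force: [-1.1, 0.7, 6.4]
opening: 0.455
nest pos of part [-1.1 -0.7 35.3] rot err deg (tool) [-0.    0.39 -0.03] tcp [489.4  -8.9 261.4]
[-1.1  0.7  6.4] [1.7 0.8 6.3]
```

```bash
python3 -m pendant '[{"x":-0.004,"y":0.001,"z":0.02,"rx":0,"ry":-0.006,"rz":0,"jaw":0.35},{"x":-0.004,"y":0.001,"z":0.04,"rx":0,"ry":-0.006,"rz":0,"jaw":0.35},{"x":-0.004,"y":0.001,"z":0.06,"rx":0,"ry":-0.006,"rz":0,"jaw":0.35}]'; python3 - <<'E'
from plan import *
whereN(192,-1.6); st=env.state(); print(st['ft_force'].round(1),(st['ft_force']@RN(NEST[2])).round(1))
E
```

```text
t: 13.62
eef_pos: [493.5, -8.7, 253.2]
tcp_rot: [-3.142, 0.434, -3.106]
ft_force: [-0.9, 1.4, -0.1]
opening: 0.459
nest pos of part [ 0.  -0.6 26.1] rot err deg (tool) [-0.    0.15 -0.02] tcp [493.5  -8.7 253.2]
[-0.9  1.4 -0.1] [-0.8  1.5  0.3]
```

Inside the walls with almost no force. Now I'll seat it.

```bash
python3 -m pendant '[{"x":0,"y":0.002,"z":0.01,"rx":0,"ry":-0.002,"rz":0,"jaw":0.35},{"x":0,"y":0.002,"z":0.018,"rx":0,"ry":-0.002,"rz":0,"jaw":0.35},{"x":0,"y":0.002,"z":0.018,"rx":0,"ry":-0.002,"rz":0,"jaw":0.35}]'; python3 - <<'E'
from plan import *
whereN(192,-1.6); st=env.state(); print(st['ft_force'].round(1),(st['ft_force']@RN(NEST[2])).round(1))
E
```

```text
t: 14.0
eef_pos: [494.3, -8.3, 251.3]
tcp_rot: [-3.141, 0.436, -3.106]
ft_force: [-6.9, -1.0, 7.9]
opening: 0.459
nest pos of part [ 0.3 -0.3 24. ] rot err deg (tool) [ 0.    0.03 -0.02] tcp [494.3  -8.3 251.3]
[-6.9 -1.   7.9] [-2.9 -0.8 10.1]
```

```bash
python3 -m pendant '[{"x":0.001,"y":0,"z":0.006,"rx":0,"ry":0,"rz":0,"jaw":0.35},{"x":0.001,"y":0,"z":0.006,"rx":0,"ry":0,"rz":0,"jaw":0.35},{"x":0.001,"y":0,"z":0.003,"rx":0,"ry":0,"rz":0,"jaw":0.62},{"x":0.001,"y":0,"z":0,"rx":0,"ry":0,"rz":0,"jaw":0.62},{"x":0.001,"y":0,"z":0,"rx":0,"ry":0,"rz":0,"jaw":0.62}]'; python3 - <<'E'
from plan import *
whereN(192,-1.6); st=env.state(); print(st['ft_force'].round(1),(st['ft_force']@RN(NEST[2])).round(1))
E
```

```text
t: 14.62
eef_pos: [494.5, -8.3, 250.7]
tcp_rot: [-3.141, 0.435, -3.106]
ft_force: [-0.6, 0.2, 1.1]
opening: 0.615
nest pos of part [ 0.1 -0.3 23.4] rot err deg (tool) [-0.    0.07 -0.02] tcp [494.5  -8.3 250.7]
[-0.6  0.2  1.1] [-0.1  0.2  1.2]
```

```bash
python3 -m pendant '[{"x":0,"y":0,"z":-0.15,"rx":0,"ry":0,"rz":0,"jaw":0.62},{"x":0,"y":0,"z":-0.45,"rx":0,"ry":0,"rz":0,"jaw":0.62},{"x":0,"y":0,"z":-0.65,"rx":0,"ry":0,"rz":0,"jaw":0.62},{"x":0,"y":0,"z":-0.65,"rx":0,"ry":0,"rz":0,"jaw":0.62}]'; python3 - <<'E'
from plan import *
whereN(192,-1.6)
c=cam('wrist','w11.png'); c['fish']=1; np.save('pics/w11.npy',c,allow_pickle=True)
im=cv2.imread('pics/w11.png'); cv2.imwrite('pics/w11z.png',cv2.resize(im[130:300,240:410],None,fx=4,fy=4,interpolation=cv2.INTER_CUBIC)[:,:])
s=env.read_camera('scene'); crop(s,262,190,362,275,8,'s11.png')
delta([496,395.4,95],Rdown(183.8))
E
```

```text
t: 15.12
eef_pos: [453.0, -9.7, 340.7]
tcp_rot: [-3.141, 0.438, -3.106]
ft_force: [-0.3, 0.4, -0.2]
opening: 0.623
nest pos of part [  1.1  -0.4 122.5] rot err deg (tool) [ 0.04 -0.12 -0.03] tcp [453.   -9.7 340.7]
xyz [-0.138  2.69   0.6  ] rot [-0.009  0.554 -0.039] rows~ 6.6 tcp [496.  395.4 266. ]
```

View pics/w11z.png

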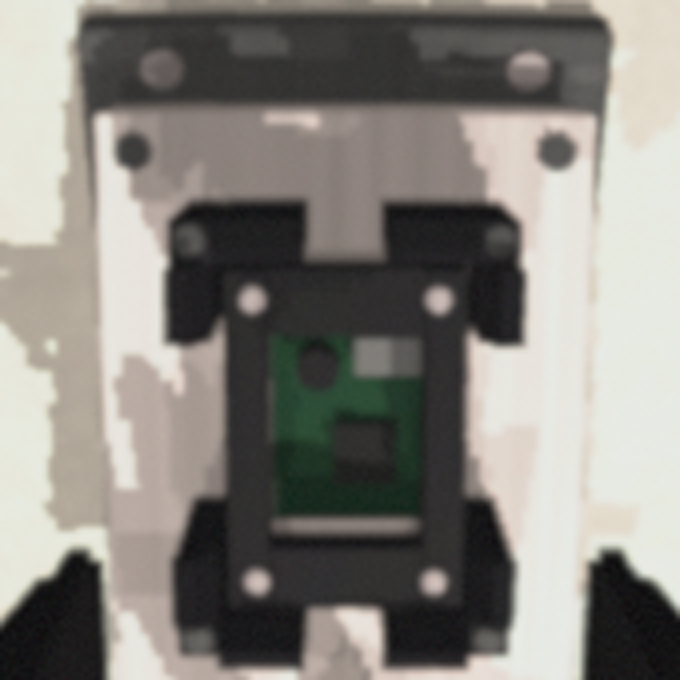

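View pics/s11.png

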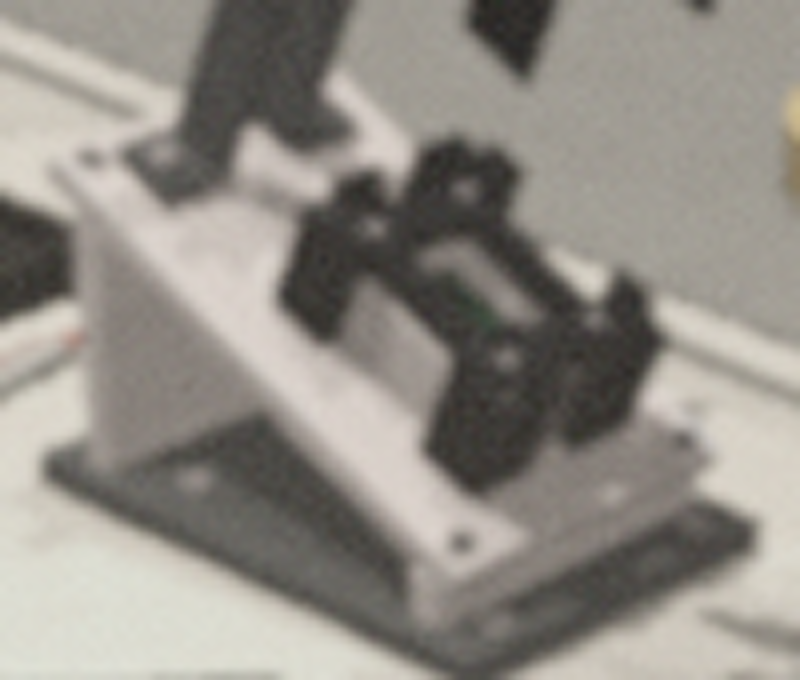

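Spacer sits square and level in the pocket (holes at (252,299),(440,299),(434,582),(257,582)). Next is the cover.

```bash
python3 -m pendant '[{"x":0,"y":0.4,"z":0,"rx":0,"ry":0.1,"rz":0,"jaw":0.65},{"x":0,"y":0.8,"z":0,"rx":0,"ry":0.3,"rz":-0.02,"jaw":0.65},{"x":-0.1,"y":1,"z":0.2,"rx":0,"ry":0.55,"rz":-0.04,"jaw":0.65}]'; python3 -c "
from plan import *
delta([496,395.4,95],Rdown(183.8))"
```

```text
t: 15.6
eef_pos: [474.0, 143.3, 317.9]
tcp_rot: [-3.134, 0.007, -3.075]
ft_force: [0.7, -0.6, 0.2]
opening: 0.65
xyz [-0.255  1.67   0.335] rot [-0.01   0.009 -0.   ] rows~ 4.1 tcp [496.  395.4 266. ]
```

```bash
python3 -m pendant '[{"x":-0.1,"y":0.42,"z":0.1,"rx":0,"ry":0,"rz":0,"jaw":0.65},{"x":-0.2,"y":0.82,"z":0.2,"rx":0,"ry":0,"rz":0,"jaw":0.65},{"x":-0.25,"y":1,"z":0.3,"rx":0,"ry":0,"rz":0,"jaw":0.65}]'; python3 -c "
from plan import *
delta([496,395.4,95],Rdown(183.8))"
```

```text
t: 15.98
eef_pos: [502.7, 295.9, 270.1]
tcp_rot: [-3.135, 0.01, -3.074]
ft_force: [0.6, -0.7, -0.2]
opening: 0.652
xyz [0.    0.665 0.023] rot [-0.008  0.013  0.001] rows~ 1.6 tcp [496.  395.4 266. ]
```

```bash
python3 -m pendant '[{"x":0,"y":0.42,"z":0.02,"rx":-0.008,"ry":0.01,"rz":0,"jaw":0.65},{"x":0,"y":0.66,"z":0.02,"rx":-0.008,"ry":0.01,"rz":0,"jaw":0.65},{"x":0,"y":0.66,"z":0.02,"rx":-0.008,"ry":0.01,"rz":0,"jaw":0.65},{"x":0,"y":0.66,"z":0.02,"rx":-0.008,"ry":0.01,"rz":0,"jaw":0.65}]'; python3 - <<'E'
from plan import *
delta([496,395.4,21],Rdown(183.8))
c=cam('wrist','w12.png'); c['fish']=1; np.save('pics/w12.npy',c,allow_pickle=True)
im=cv2.imread('pics/w12.png'); cv2.imwrite('pics/w12z.png',cv2.resize(im[180:380,240:410],None,fx=3.5,fy=3.5,interpolation=cv2.INTER_CUBIC)[:,:])
E
```

```text
t: 16.48
eef_pos: [496.2, 391.3, 267.6]
tcp_rot: [-3.14, 0.003, -3.076]
ft_force: [-0.1, -0.8, 0.5]
opening: 0.647
xyz [0.001 0.028 0.504] rot [-0.002  0.003 -0.001] rows~ 1.2 tcp [496.  395.4 192. ]
```

View pics/w12z.png

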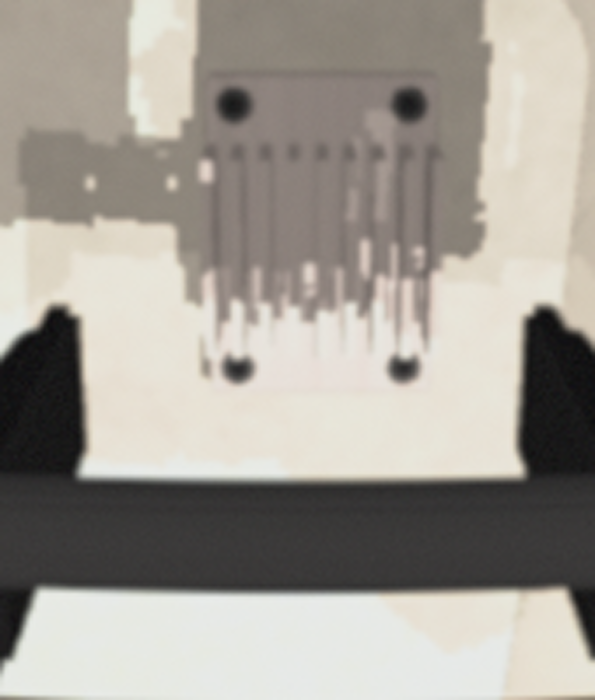

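```bash
python3 -m pendant '[{"x":0.001,"y":0.027,"z":0.3,"rx":0,"ry":0,"rz":0,"jaw":0.65},{"x":0.001,"y":0.027,"z":0.48,"rx":0,"ry":0,"rz":0,"jaw":0.65},{"x":0.001,"y":0.027,"z":0.49,"rx":0,"ry":0,"rz":0,"jaw":0.65},{"x":0.001,"y":0.027,"z":0.49,"rx":0,"ry":0,"rz":0,"jaw":0.65}]';python3 -c "
from plan import *
delta([496,395.4,21],Rdown(183.8))"
```

```text
t: 17.02
eef_pos: [496.7, 395.2, 196.4]
tcp_rot: [-3.141, 0.005, -3.077]
ft_force: [1.0, 0.3, 1.2]
opening: 0.652
xyz [0.005 0.001 0.029] rot [-0.     0.007 -0.003] rows~ 0.1 tcp [496.  395.4 192. ]
```

```bash
python3 -m pendant '[{"x":0.005,"y":0,"z":0.022,"rx":0,"ry":0,"rz":0,"jaw":0.6},{"x":0.005,"y":0,"z":0.022,"rx":0,"ry":0,"rz":0,"jaw":0.35},{"x":0.005,"y":0,"z":0.022,"rx":0,"ry":0,"rz":0,"jaw":0.35},{"x":0.005,"y":0,"z":0.022,"rx":0,"ry":0,"rz":0,"jaw":0.35},{"x":0.005,"y":0,"z":0.022,"rx":0,"ry":0,"rz":0,"jaw":0.35}]';python3 - <<'E'
from plan import *
delta([496,395.4,21],Rdown(183.8))
c=cam('wrist','w13.png'); c['fish']=1; np.save('pics/w13.npy',c,allow_pickle=True)
im=cv2.imread('pics/w13.png'); cv2.imwrite('pics/w13z.png',cv2.resize(im[220:370,250:400],None,fx=4,fy=4,interpolation=cv2.INTER_CUBIC)[:,:])
p,R=cur(); o,_=ray(c,(0,0)); print((R.T@(o-p)).round(2),p)
E
```

```text
t: 17.65
eef_pos: [495.4, 395.7, 192.7]
tcp_rot: [-3.141, 0.005, -3.076]
ft_force: [-1.2, -0.7, 5.7]
opening: 0.458
xyz [-0.004 -0.002  0.005] rot [-0.     0.006 -0.002] rows~ 0.0 tcp [496.  395.4 192. ]
[69.15  0.33 18.  ] [495.45011242 395.65246352 192.73107478]
```

View pics/w13z.png

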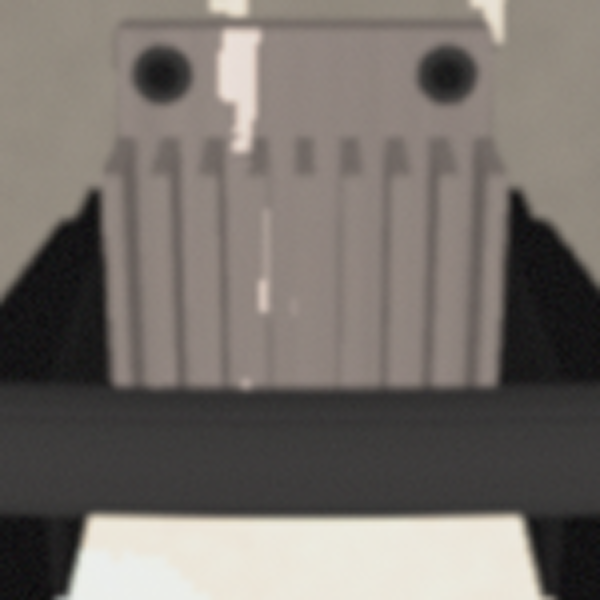

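```bash
python3 - <<'E'
from plan import *
c=np.load('pics/w13.npy',allow_pickle=True).item()
w=tonz(c,np.array([(161,74),(447,74)])/4+[250,220]-.5,186.5); print(w.round(2), 'offx', w[:,0].mean()-26.7)
delta(nestg([-1,0,70]),RnestB(),192.5)
E
```

```text
[[ 27.12 -16.92 186.5 ]
 [ 27.12  16.67 186.5 ]] offx 0.42052737721817124
xyz [ 0.309 -2.681 -0.672] rot [ 0.008 -0.549  0.038] rows~ 6.7 tcp [474.8  -8.7 293.5]
```

```bash
python3 -m pendant '[{"x":0,"y":0,"z":-0.4,"rx":0,"ry":0,"rz":0,"jaw":0.35},{"x":0,"y":-0.2,"z":-0.75,"rx":0,"ry":0,"rz":0,"jaw":0.35},{"x":0.1,"y":-0.6,"z":-0.9,"rx":0,"ry":-0.15,"rz":0,"jaw":0.35},{"x":0.2,"y":-1,"z":-0.95,"rx":0,"ry":-0.35,"rz":0.02,"jaw":0.35}]'; python3 -c "
from plan import *
toNest([0,0,75],-0.5,192.5)"
```

```text
t: 18.2
eef_pos: [474.6, 245.8, 335.6]
tcp_rot: [3.139, 0.286, -3.092]
ft_force: [1.8, -1.3, -1.4]
opening: 0.461
xyz [ 0.161 -1.695  0.208] rot [ 0.01  -0.191  0.017] rows~ 4.1 tcp [473.2  -8.8 298.2]
```

```bash
python3 -m pendant '[{"x":0,"y":-0.4,"z":-0.05,"rx":0.01,"ry":-0.1,"rz":0.01,"jaw":0.35},{"x":0,"y":-0.8,"z":-0.1,"rx":0.01,"ry":-0.19,"rz":0.017,"jaw":0.35},{"x":0,"y":-1,"z":-0.1,"rx":0.01,"ry":-0.19,"rz":0.017,"jaw":0.35}]'; python3 -c "
from plan import *
toNest([0,0,75],-0.5,192.5);whereN(192.5,-0.5)"
```

```text
t: 18.58
eef_pos: [477.9, 94.7, 349.0]
tcp_rot: [-3.14, 0.43, -3.109]
ft_force: [0.2, 1.8, -1.4]
opening: 0.46
xyz [ 0.19  -0.688  0.286] rot [-0.003 -0.008 -0.002] rows~ 1.8 tcp [473.2  -8.8 298.2]
nest pos of part [ 27.9 102.7 117.5] rot err deg (tool) [0.14 0.34 0.11] tcp [477.9  94.7 349. ]
```

```bash
python3 -m pendant '[{"x":0.1,"y":-0.4,"z":0,"rx":0,"ry":-0.006,"rz":0,"jaw":0.35},{"x":0.19,"y":-0.69,"z":0.1,"rx":0,"ry":-0.006,"rz":0,"jaw":0.35},{"x":0.19,"y":-0.7,"z":0.28,"rx":0,"ry":-0.006,"rz":0,"jaw":0.35},{"x":0.19,"y":-0.7,"z":0.28,"rx":0,"ry":-0.006,"rz":0,"jaw":0.35},{"x":0.19,"y":-0.7,"z":0.28,"rx":0,"ry":-0.006,"rz":0,"jaw":0.35}]'; python3 - <<'E'
from plan import *
whereN(192.5,-0.5); c=cam('wrist','w14.png'); c['fish']=1; np.save('pics/w14.npy',c,allow_pickle=True)
im=cv2.imread('pics/w14.png'); cv2.imwrite('pics/w14z.png',cv2.resize(im[120:370,240:410],None,fx=3.2,fy=3.2,interpolation=cv2.INTER_CUBIC)[:,:])
whereN(192.5,-0.5)
E
```

```text
t: 19.2
eef_pos: [473.4, -7.8, 299.0]
tcp_rot: [-3.141, 0.433, -3.106]
ft_force: [0.5, -0.2, -1.7]
opening: 0.459
nest pos of part [ 0.   0.8 75.6] rot err deg (tool) [ 0.04  0.17 -0.02] tcp [473.4  -7.8 299. ]
nest pos of part [ 0.3  1.  75.8] rot err deg (tool) [ 0.04  0.13 -0.05] tcp [473.4  -7.6 299.3]
```

View pics/w14z.png

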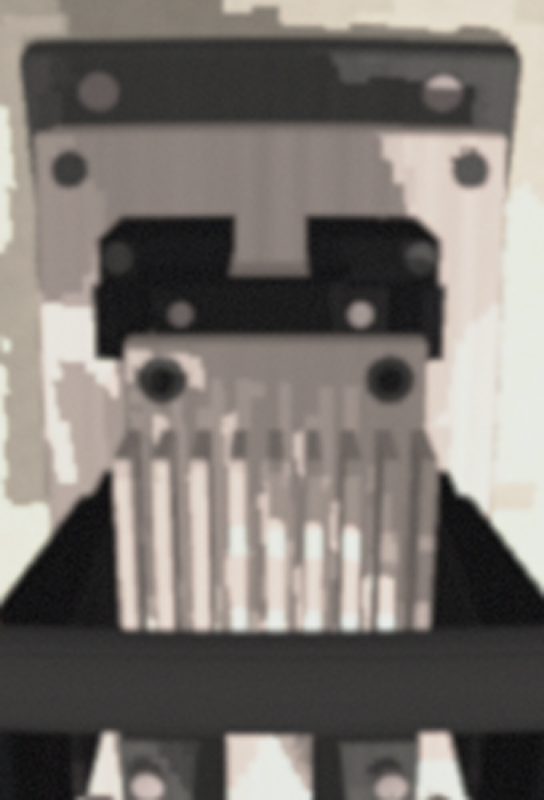

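```bash
python3 - <<'E'
from plan import *
c=np.load('pics/w14.npy',allow_pickle=True).item()
f=lambda P,d: tonz(c,np.array(P)/3.2+[240,120]-.5,d)
zz=192.5+75.7
g=f([(97,356),(442,356)],zz-43); print('gap low top',g.round(1), 'pocket ctr tool', (g.mean(0)-[19.7,0,0]).round(2))
s=f([(69,169),(470,169)],zz); print('screws',s.round(1),(s.mean(0)-[51.2,0,0]).round(2))
h=f([(180,314),(361,314)],zz-34); print('spacer -x holes',h.round(1),(h.mean(0)-[26.7,0,0]).round(2))
h=f([(162,380),(390,380)],186.5); print('cover holes',h.round(1),(h.mean(0)-[26.7,0,0]).round(2))
E
```

```text
gap low top [[ 21.4 -32.3 225.2]
 [ 21.4  29.9 225.2]] pocket ctr tool [  1.71  -1.19 225.2 ]
screws [[ 52.  -43.9 268.2]
 [ 51.9  41.1 268.2]] [  0.75  -1.41 268.2 ]
spacer -x holes [[ 27.3 -17.8 234.2]
 [ 27.3  15.8 234.2]] [  0.56  -1.03 234.2 ]
cover holes [[ 27.  -16.7 186.5]
 [ 27.   16.7 186.5]] [  0.3  -0.  186.5]
```

```bash
python3 -m pendant '[{"x":0.003,"y":-0.008,"z":0.1,"rx":0,"ry":-0.003,"rz":0,"jaw":0.35},{"x":0.003,"y":-0.008,"z":0.18,"rx":0,"ry":-0.003,"rz":0,"jaw":0.35},{"x":0.003,"y":-0.008,"z":0.22,"rx":0,"ry":-0.003,"rz":0,"jaw":0.35},{"x":0.003,"y":-0.008,"z":0.245,"rx":0,"ry":-0.003,"rz":0,"jaw":0.35},{"x":0.003,"y":-0.008,"z":0.25,"rx":0,"ry":-0.003,"rz":0,"jaw":0.35}]'; python3 - <<'E'
from plan import *
whereN(192.5,-0.5); st=env.state(); print(st['ft_force'].round(1),(st['ft_force']@RN(NEST[2])).round(1))
E
```

```text
t: 19.88
eef_pos: [488.9, -8.6, 264.7]
tcp_rot: [-3.14, 0.437, -3.106]
ft_force: [-0.4, 0.0, -1.6]
opening: 0.462
nest pos of part [ 0.1 -0.5 38. ] rot err deg (tool) [ 0.05 -0.01 -0.03] tcp [488.9  -8.6 264.7]
[-0.4  0.  -1.6] [-1.   0.  -1.3]
```

```bash
python3 -m pendant '[{"x":0,"y":0.001,"z":0.012,"rx":0,"ry":0,"rz":0,"jaw":0.35},{"x":0,"y":0.001,"z":0.024,"rx":0,"ry":0,"rz":0,"jaw":0.35},{"x":0,"y":0.001,"z":0.03,"rx":0,"ry":0,"rz":0,"jaw":0.35},{"x":0,"y":0.001,"z":0.032,"rx":0,"ry":0,"rz":0,"jaw":0.35}]'; python3 - <<'E'
from plan import *
whereN(192.5,-0.5); st=env.state(); print(st['ft_force'].round(1),(st['ft_force']@RN(NEST[2])).round(1))
E
```

```text
t: 20.38
eef_pos: [490.2, -8.8, 261.2]
tcp_rot: [-3.14, 0.437, -3.107]
ft_force: [-17.1, -0.9, 26.2]
opening: 0.459
nest pos of part [-0.  -0.8 34.2] rot err deg (tool) [ 0.07 -0.06  0.  ] tcp [490.2  -8.8 261.2]
[-17.1  -0.9  26.2] [-4.5 -0.3 30.9]
```

```bash
python3 -m pendant '[{"x":0,"y":0,"z":-0.006,"rx":0,"ry":0,"rz":0,"jaw":0.62},{"x":0,"y":0,"z":-0.006,"rx":0,"ry":0,"rz":0,"jaw":0.62},{"x":0,"y":0,"z":-0.006,"rx":0,"ry":0,"rz":0,"jaw":0.62}]'; python3 - <<'E'
from plan import *
whereN(192.5,-0.5); st=env.state(); print(st['ft_force'].round(1),(st['ft_force']@RN(NEST[2])).round(1))
E
python3 -m pendant '[{"x":0,"y":0,"z":-0.15,"rx":0,"ry":0,"rz":0,"jaw":0.62},{"x":0,"y":0,"z":-0.45,"rx":0,"ry":0,"rz":0,"jaw":0.62},{"x":0,"y":0,"z":-0.6,"rx":0,"ry":0,"rz":0,"jaw":0.62},{"x":0,"y":0,"z":-0.6,"rx":0,"ry":0,"rz":0,"jaw":0.62}]'; python3 - <<'E'
from plan import *
c=cam('wrist','w15.png'); c['fish']=1; np.save('pics/w15.npy',c,allow_pickle=True)
im=cv2.imread('pics/w15.png'); cv2.imwrite('pics/w15z.png',cv2.resize(im[130:300,240:410],None,fx=4,fy=4,interpolation=cv2.INTER_CUBIC)[:,:])
s=env.read_camera('scene'); crop(s,262,110,362,275,5,'s15.png')
E
```

```text
t: 20.75
eef_pos: [490.6, -8.9, 260.6]
tcp_rot: [-3.14, 0.436, -3.107]
ft_force: [0.1, 0.4, 0.5]
opening: 0.616
nest pos of part [-0.2 -1.  33.6] rot err deg (tool) [0.08 0.03 0.01] tcp [490.6  -8.9 260.6]
[0.1 0.4 0.5] [0.3 0.4 0.4]
t: 21.25
eef_pos: [452.3, -10.0, 343.5]
tcp_rot: [-3.14, 0.438, -3.107]
ft_force: [-0.0, 0.6, -1.1]
opening: 0.621
```

View pics/w15z.png

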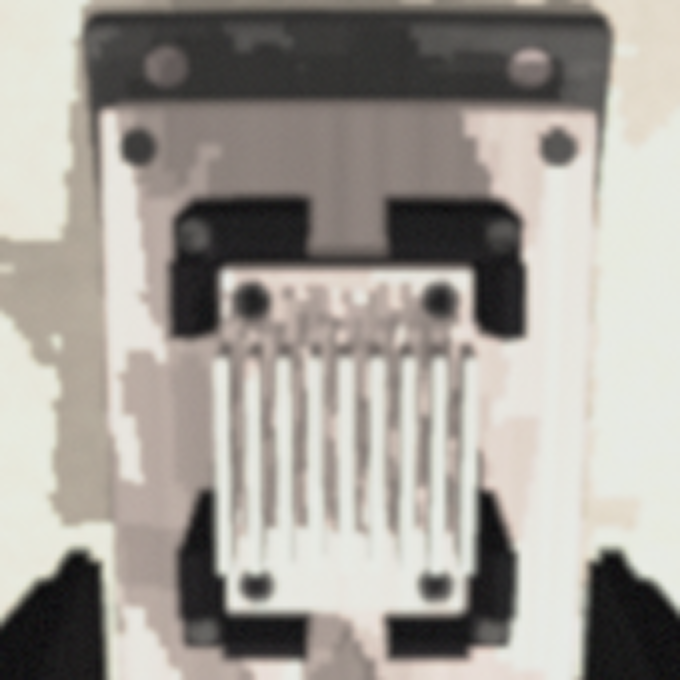

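View pics/s15.png

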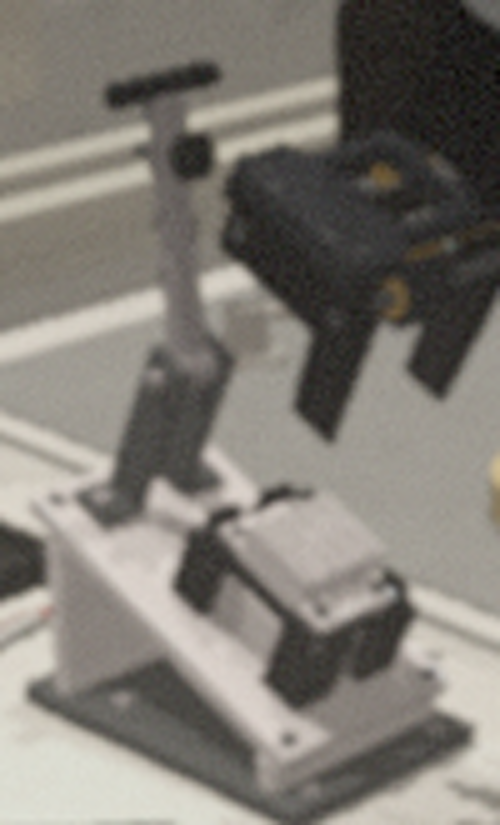

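```bash
python3 - <<'E'
from plan import *
c=np.load('pics/top.npy',allow_pickle=True).item();s=np.load('pics/scene.npy',allow_pickle=True).item()
pt=np.array((175,45))/5+[322,140]-.5; ps=np.array((163,85))/5+[262,110]-.5
print(onz(c,pt,280).round(1), tri([ray(c,pt),ray(s,ps)]).round(1))
for a in (1.9,1.95,2.0,2.05,2.1):
    P=[92-120*np.cos(a),0,72+120*np.sin(a)]; X=toW(NEST,[P])[0]; print(a,X.round(1),proj(c,X).round(1),pt,proj(s,X).round(1),ps)
E
```

```text
[[647.4  -3.3 280. ]] [647.3  -3.5 280. ]
1.9 [626.7  -3.4 279.4] [[357.  160.3]] [356.5 148.5] [[300.6 128.5]] [294.1 126.5]
1.95 [632.7  -3.2 279.9] [[356.7 156.9]] [356.5 148.5] [[298.6 127.8]] [294.1 126.5]
2.0 [638.7  -3.  280.1] [[356.5 153.4]] [356.5 148.5] [[296.5 127.2]] [294.1 126.5]
2.05 [644.7  -2.8 280. ] [[356.2 150.1]] [356.5 148.5] [[294.5 126.8]] [294.1 126.5]
2.1 [650.6  -2.6 279.6] [[356.  146.8]] [356.5 148.5] [[292.6 126.5]] [294.1 126.5]
```

```bash
python3 -c "
from plan import *
delta([540,-6,340],Rdown(182)); delta([695,-6,340],Rdown(182)); delta([695,-4,281],Rdown(182))"
```

```text
xyz [-1.004  0.006 -0.776] rot [-0.001  0.555 -0.001] rows~ 3.0 tcp [540.  -6. 511.]
xyz [-1.94  -0.029 -0.339] rot [-0.001  0.555 -0.001] rows~ 4.7 tcp [695.  -6. 511.]
xyz [-1.774 -0.016  0.017] rot [-0.001  0.555 -0.001] rows~ 4.3 tcp [695.  -4. 452.]
```

```bash
python3 -m pendant '[{"x":-0.1,"y":0,"z":-0.4,"rx":0,"ry":0.1,"rz":0,"jaw":0.4},{"x":-0.4,"y":0,"z":-0.78,"rx":0,"ry":0.3,"rz":0,"jaw":0.4},{"x":-0.7,"y":0,"z":-0.8,"rx":0,"ry":0.5,"rz":0,"jaw":0.4},{"x":-1,"y":0,"z":-0.8,"rx":0,"ry":0.555,"rz":0,"jaw":0.4},{"x":-1,"y":0,"z":-0.8,"rx":0,"ry":0.555,"rz":0,"jaw":0.4}]'; python3 -c "
from plan import *
delta([695,-4,340],Rdown(182)); delta([695,-4,281],Rdown(182))"
```

```text
t: 21.98
eef_pos: [540.7, -6.9, 513.9]
tcp_rot: [-3.141, -0.0, -3.106]
ft_force: [-1.4, 0.2, -0.8]
opening: 0.397
xyz [-1.028 -0.017  0.019] rot [-0.    -0.     0.001] rows~ 2.5 tcp [695.  -4. 511.]
xyz [-1.028 -0.017  0.412] rot [-0.    -0.     0.001] rows~ 2.7 tcp [695.  -4. 452.]
```

```bash
python3 -m pendant '[{"x":-0.4,"y":0,"z":0,"rx":0,"ry":0,"rz":0,"jaw":0.4},{"x":-0.8,"y":-0.01,"z":0,"rx":0,"ry":0,"rz":0,"jaw":0.4},{"x":-1,"y":-0.017,"z":0,"rx":0,"ry":0,"rz":0,"jaw":0.4},{"x":-1,"y":-0.017,"z":0,"rx":0,"ry":0,"rz":0,"jaw":0.4},{"x":-1,"y":-0.017,"z":0,"rx":0,"ry":0,"rz":0,"jaw":0.4}]'; python3 - <<'E'
from plan import *
delta([695,-4,281],Rdown(182))
s=env.read_camera('scene'); crop(s,200,20,400,200,4,'s16.png')
c=cam('wrist','w16.png')
E
```

```text
t: 22.6
eef_pos: [687.4, -4.3, 513.1]
tcp_rot: [-3.141, -0.002, -3.107]
ft_force: [-0.4, 0.7, 0.6]
opening: 0.401
xyz [-0.051  0.001  0.407] rot [-0.    -0.003 -0.   ] rows~ 1.0 tcp [695.  -4. 452.]
```

View pics/s16.png

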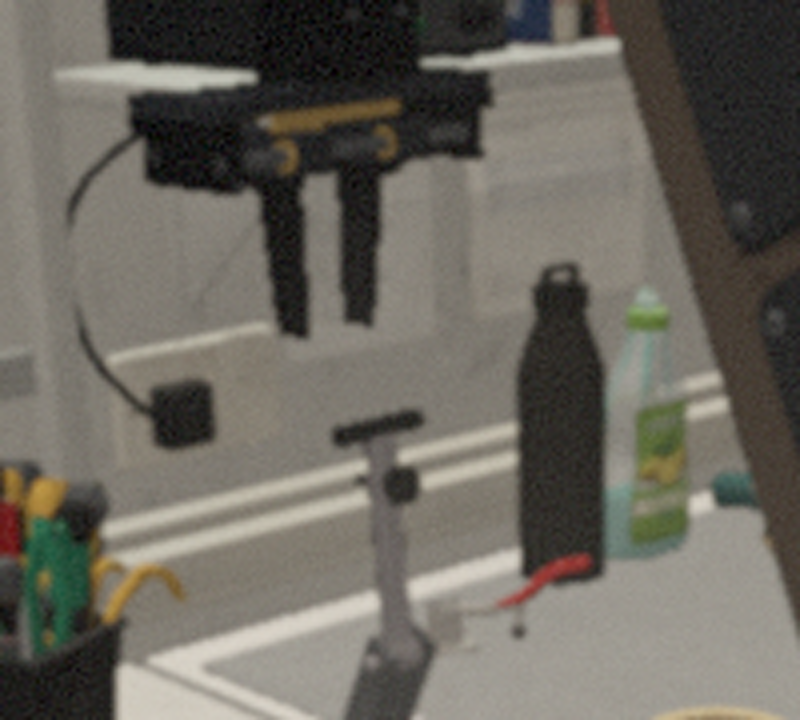

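View pics/w16.png

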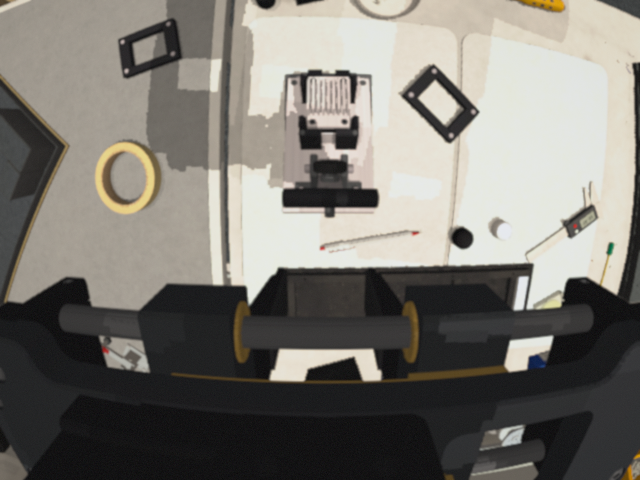

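```bash
python3 - <<'E'
from plan import *
c=np.load('pics/w15.npy',allow_pickle=True).item()
print(tonz(c,np.array([(330,197),(330,207),(283,198),(378,198),(330,215)]),233).round(1))
E
```

```text
[[ 39.8   2.5 233. ]
 [ 33.8   2.5 233. ]
 [ 39.3 -25.1 233. ]
 [ 39.3  30.7 233. ]
 [ 29.1   2.5 233. ]]
```

```bash
python3 -m pendant '[{"x":0,"y":0.015,"z":0.3,"rx":0,"ry":0,"rz":0,"jaw":0.4},{"x":0,"y":0.015,"z":0.42,"rx":0,"ry":0,"rz":0,"jaw":0.4},{"x":0,"y":0.015,"z":0.42,"rx":0,"ry":0,"rz":0,"jaw":0.4},{"x":0.1,"y":0.015,"z":0.43,"rx":0,"ry":0,"rz":0,"jaw":0.4},{"x":0.15,"y":0.015,"z":0.43,"rx":0,"ry":0,"rz":0,"jaw":0.4},{"x":0.2,"y":0.015,"z":0.43,"rx":0,"ry":0,"rz":0,"jaw":0.4}]'; python3 - <<'E'
from plan import *
s=env.read_camera('scene'); crop(s,200,20,400,200,4,'s17.png'); print(env.state()['ft_force'])
E
```

```text
t: 23.45
eef_pos: [657.4, -3.2, 451.2]
tcp_rot: [-3.14, 0.002, -3.107]
ft_force: [1.4, 0.3, 0.1]
opening: 0.401
[ 0.43409939 -0.23746106  0.12365733]
```

View pics/s17.png

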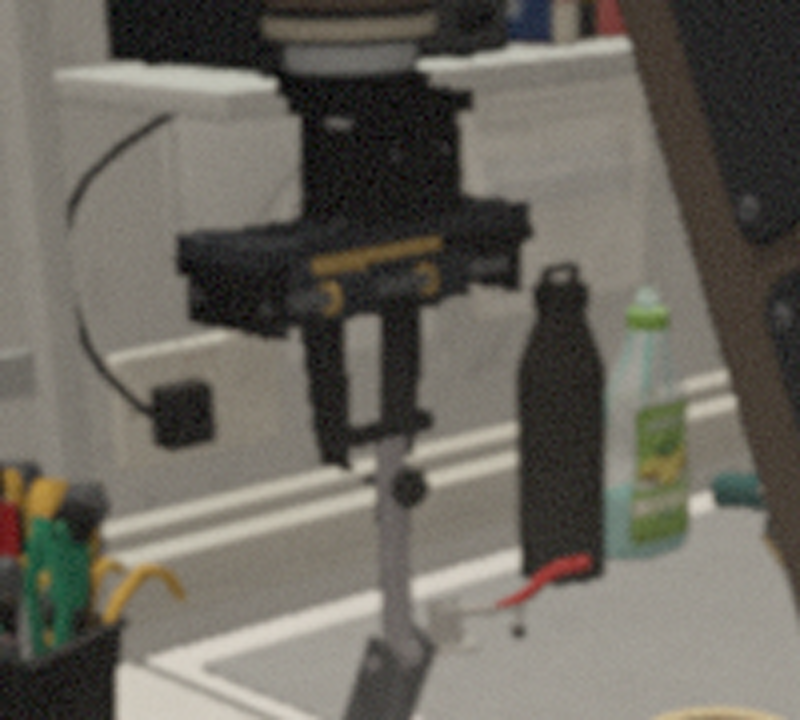

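```bash
python3 -m pendant '[{"x":0.08,"y":0,"z":0.01,"rx":0,"ry":0,"rz":0,"jaw":0.4},{"x":0.16,"y":0,"z":0.02,"rx":0,"ry":0,"rz":0,"jaw":0.4},{"x":0.24,"y":0,"z":0.03,"rx":0,"ry":0,"rz":0,"jaw":0.4},{"x":0.32,"y":0,"z":0.05,"rx":0,"ry":0,"rz":0,"jaw":0.4},{"x":0.4,"y":0,"z":0.07,"rx":0,"ry":0,"rz":0,"jaw":0.4},{"x":0.48,"y":0,"z":0.09,"rx":0,"ry":0,"rz":0,"jaw":0.4},{"x":0.52,"y":0,"z":0.1,"rx":0,"ry":0,"rz":0,"jaw":0.4}]'; python3 - <<'E'
from plan import *
s=env.read_camera('scene'); crop(s,200,60,400,260,4,'s18.png'); print(env.state()['ft_force'])
E
```

```text
t: 24.38
eef_pos: [579.0, -5.9, 434.9]
tcp_rot: [-3.141, -0.0, -3.107]
ft_force: [0.0, -0.1, -0.4]
opening: 0.4
[0.37199848 0.22084479 0.41611986]
```

View pics/s18.png

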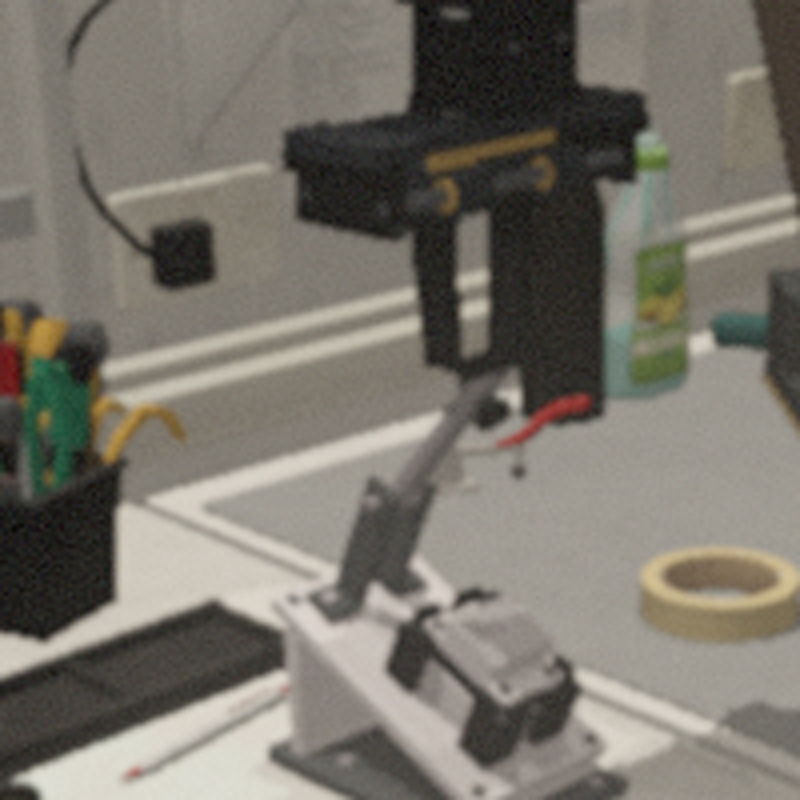

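```bash
python3 -m pendant '[{"x":0.03,"y":0,"z":0,"rx":0,"ry":0,"rz":0,"jaw":0.4},{"x":0.06,"y":0,"z":0,"rx":0,"ry":0,"rz":0,"jaw":0.4},{"x":0.06,"y":0,"z":0,"rx":0,"ry":0,"rz":0,"jaw":0.4},{"x":0.06,"y":0,"z":0,"rx":0,"ry":0,"rz":0,"jaw":0.4},{"x":0.06,"y":0,"z":-0.2,"rx":0,"ry":0,"rz":0,"jaw":0.4},{"x":0.06,"y":0,"z":-0.4,"rx":0,"ry":0,"rz":0,"jaw":0.4},{"x":0.06,"y":0,"z":-0.4,"rx":0,"ry":0,"rz":0,"jaw":0.4},{"x":0.06,"y":0,"z":-0.4,"rx":0,"ry":0,"rz":0,"jaw":0.4}]'; python3 - <<'E'
from plan import *
s=env.read_camera('scene'); crop(s,200,60,400,260,4,'s19.png'); print(env.state()['ft_force'])
E
```

```text
t: 25.42
eef_pos: [570.7, -6.1, 494.1]
tcp_rot: [-3.141, -0.001, -3.107]
ft_force: [0.4, 0.5, 0.4]
opening: 0.403
[-0.00489184  0.37665619 -0.7637602 ]
```

View pics/s19.png

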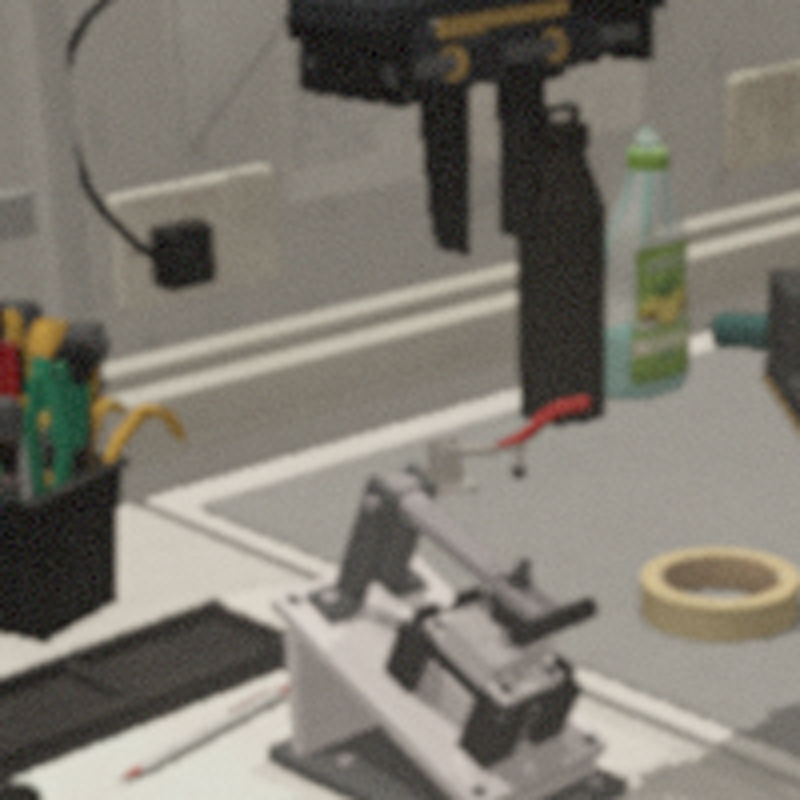

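```bash
python3 -m pendant '[{"x":0.3,"y":0,"z":-0.2,"rx":0,"ry":0,"rz":0,"jaw":0.4},{"x":0.6,"y":0,"z":-0.2,"rx":0,"ry":0,"rz":0,"jaw":0.4},{"x":0.6,"y":0,"z":-0.2,"rx":0,"ry":0,"rz":0,"jaw":0.4},{"x":0.6,"y":0,"z":-0.2,"rx":0,"ry":0,"rz":0,"jaw":0.4},{"x":0.6,"y":0,"z":-0.2,"rx":0,"ry":0,"rz":0,"jaw":0.4},{"x":0.6,"y":0,"z":-0.2,"rx":0,"ry":0,"rz":0,"jaw":0.4},{"x":0.6,"y":0,"z":-0.2,"rx":0,"ry":0,"rz":0,"jaw":0.4},{"x":0.6,"y":0,"z":-0.2,"rx":0,"ry":0,"rz":0,"jaw":0.4}]'; python3 - <<'E'
from plan import *
s=cam('scene','s20f.png'); crop(s,250,160,370,275,6.5,'s20.png'); t=cam('top','t20.png'); w=cam('wrist','w20.png')
for a in (0,.1,.2):
    P=[[92-120*np.cos(a),y,72+120*np.sin(a)] for y in(-28,0,28)]; X=toW(NEST,P); print(a,proj(s,X).round(1).tolist(),proj(t,X[1]).round(1))
    print('  crop',((proj(s,X)-[250,160]+.5)*6.5).round(0).tolist())
E
```

```text
t: 26.48
eef_pos: [481.0, -9.2, 524.9]
tcp_rot: [-3.141, -0.0, -3.107]
ft_force: [-0.6, 0.3, -1.2]
opening: 0.4
0 [[344.9, 215.5], [335.5, 219.5], [325.7, 223.6]] [[357.  231.1]]
  crop [[620.0, 364.0], [559.0, 390.0], [495.0, 417.0]]
0.1 [[346.5, 211.1], [337.1, 215.0], [327.3, 219.1]] [[357.4 232.5]]
  crop [[631.0, 335.0], [569.0, 361.0], [506.0, 388.0]]
0.2 [[347.8, 206.3], [338.3, 210.2], [328.5, 214.2]] [[357.8 233.3]]
  crop [[639.0, 304.0], [577.0, 329.0], [513.0, 356.0]]
```

View pics/s20.png

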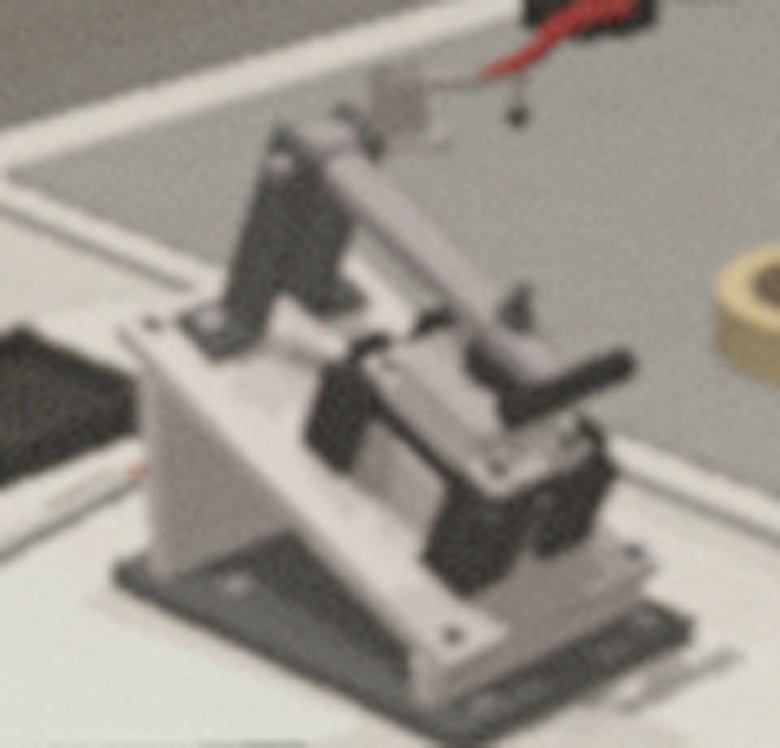

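View pics/w20.png

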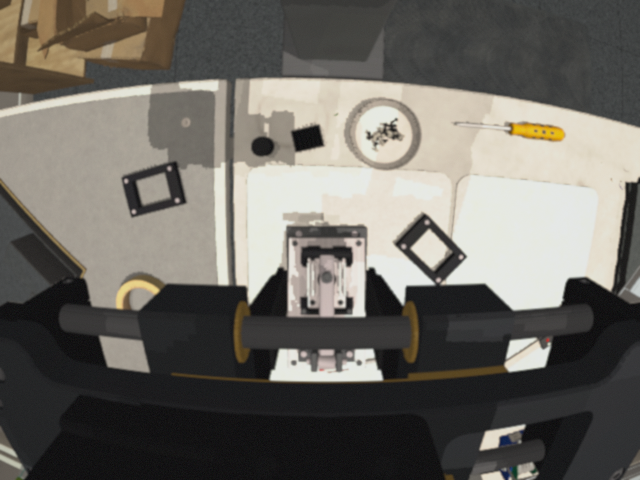

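View pics/t20.png

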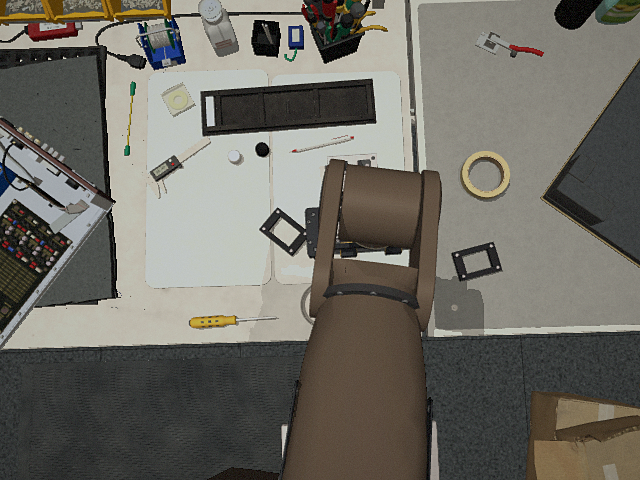

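```bash
python3 -m pendant '[{"x":0,"y":0,"z":-0.05,"rx":0,"ry":0,"rz":0,"jaw":0.4},{"x":0,"y":0,"z":-0.05,"rx":0,"ry":0,"rz":0,"jaw":0.4},{"x":0,"y":0,"z":-0.05,"rx":0,"ry":0,"rz":0,"jaw":0.4},{"x":0,"y":0,"z":-0.05,"rx":0,"ry":0,"rz":0,"jaw":0.4},{"x":0,"y":0,"z":-0.05,"rx":0,"ry":0,"rz":0,"jaw":0.4},{"x":0,"y":0,"z":-0.05,"rx":0,"ry":0,"rz":0,"jaw":0.4},{"x":0,"y":0,"z":-0.05,"rx":0,"ry":0,"rz":0,"jaw":0.4},{"x":0,"y":0,"z":-0.05,"rx":0,"ry":0,"rz":0,"jaw":0.4}]'; python3 - <<'E'
from plan import *
s=cam('scene','s21f.png'); crop(s,300,190,365,245,12,'s21.png')
a=cv2.imread('pics/s20f.png').astype(int);b=cv2.imread('pics/s21f.png').astype(int)
d=np.abs(a-b).sum(2)[160:275,262:365]; print(d.mean(),d.max(), np.abs(a-b).sum(2)[300:400,100:250].mean())
w=cam('wrist','w21.png'); im=cv2.imread('pics/w21.png'); cv2.imwrite('pics/w21z.png',cv2.resize(im[205:320,270:385],None,fx=5,fy=5,interpolation=cv2.INTER_CUBIC))
E
```

```text
t: 27.62
eef_pos: [480.9, -9.2, 532.4]
tcp_rot: [-3.141, -0.0, -3.107]
ft_force: [0.2, -0.6, -0.2]
opening: 0.403
6.4658505698607005 43 4.0454
```

View pics/s21.png

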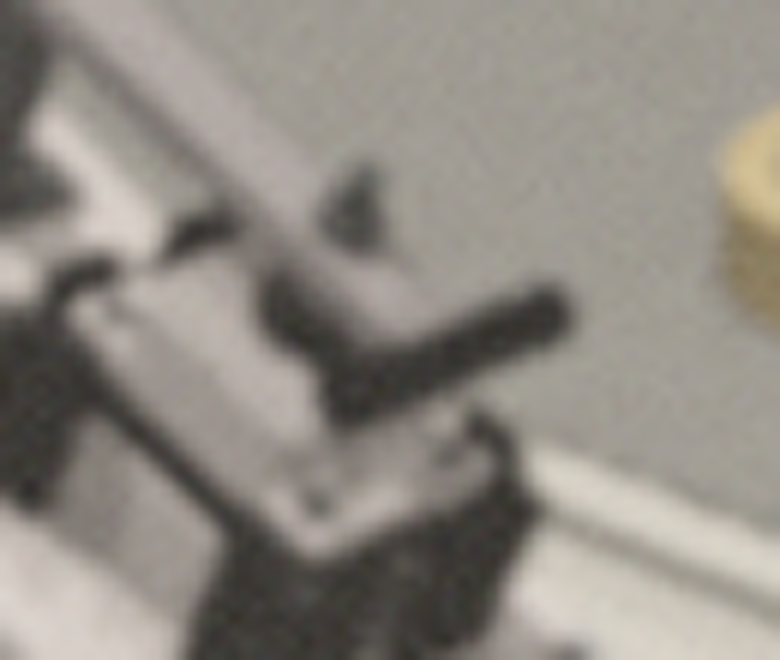

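View pics/w21z.png

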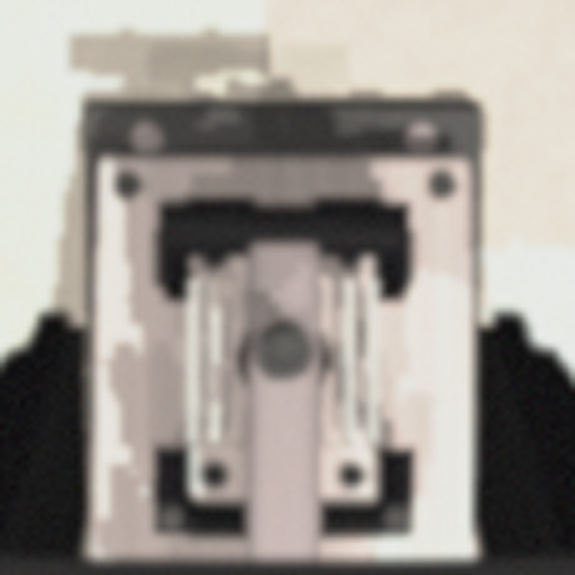

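The hold-down has stopped moving (the last two scene pictures differ only by noise). Its pad sits on the fins and the stack is square, with the robot clear.

```bash
python3 -c "
from cell import env
print(env.job_done())"
```

```text
the job is handed in; nothing more can be done
None
```

The module is stacked in the fixture with the hold-down arm resting on the cover's fins, and I handed the job in at about 27.7 s of the 72 s allowed.

**What I did:** I set the housing in the corner guides, then the smallest spacer, then the cover with its fins up. Each was pressed onto its seat with about 10–31 N and let go before I fetched the next. I then pulled the hold-down arm over from behind its handle; it sank on its own, and I moved the robot clear.

**Last checks:**
- **Seating:** the measured heights at contact were about 0.4 mm for the housing, 24.0 mm for the spacer and 34.2 mm for the cover. The targets are 0, 24 and 34 mm.
- **Squareness:** in the wrist views the cover's screw holes landed almost exactly where the spacer's had been, so the stack looks square.
- **Hold-down:** the handle matches an angle of about 0 to within 2 pixels, and it did not move over the last second. The force on the gripper was near zero.
- **Other items:** the screw dish, yellow screwdriver, heat sink and capacitor looked untouched in the last wrist view.

**Disagreements:**
- The housing brushed the upper guide with about 12 N on the way in, before reaching the floor.
- One wrist view of the seated housing gave its hole spacing as 51.6 mm instead of 53.4 mm. I put this down to partly hidden holes, because the spacer and cover then seated at the right heights on top of it.
- The camera and arm position readings differed by up to 2.6 mm, so I relied on measurements within each image and on the contact forces.

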